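Fit the last spring on the back of an old panel

TASK

Fit the tall, wide spring on the bare brass stud on the back of the old panel: thread it down over the stud, twisting it a little whenever its turned-in wire end catches, until it sits fully home on the stud's flange, and let go. Never force it down, and leave the other springs and the brush where they are.

Things in the scene. Friction and masses are not known exactly. Their poses are not given: they have to be found in the camera images.
- spring: The spring to fit: steel compression spring standing upright on the table, 34 mm outside, 30 mm inside, 2 mm wire, 56 mm tall when free. Origin: centre of its underside while not compressed; z is its axis, up. Grip it by the upper 34 mm; the lower 22 mm close up under load by up to 14 mm at 0.6 N per mm, then it is solid (above 8.4 N); they also bend and wind a little.
- spring_foot (a point): Centre of the underside of the spring's lowest coil; it rises towards spring_top as the spring is compressed; axes as spring. On the -x side of this frame the wire end is turned inward: a straight tail 2 mm wide and 4.5 mm high (the wire doubled back), at the very bottom of the spring, pointing at the axis, its tip 6.5 mm from the axis. At the start the tail is on the robot's side (world -x) within 25 degrees.
- spring_top (a point): Centre of the spring's top, 56 mm above the origin of spring. The cut end of the top coil lies straight above the tail.
- stud: The one brass stud of the four on the panel that has no spring. Fixed. Origin at the centre of its underside (on the panel's top face), z up, axes parallel to the panel's. From below: a flange 48 mm across, 3 mm thick; a hub; a plain shank; a head at the top. Head and hub do not turn.
- stud_tip (a point): Centre of the flat top of the stud's head, 58 mm above stud_seat; axes as stud. The head is 27 mm across (1.5 mm play all round in the spring), 12 mm high, its top 5 mm coned to 21 mm. One slot 4 mm wide, rim to shank, cut down its whole height, lets the tail pass; elsewhere the tail lands on the head. The slot faces this frame's -x give or take 66 degrees: not measured, feel for it (it shows from above).
- stud_shank (a point): On the stud's axis half way up the shank, 26 mm above stud_seat. The shank is 10 mm across, from 10 to 46 mm above stud_seat. With its tail here the spring turns freely; with the tail in a slot it cannot turn.
- stud_seat (a point): Centre of the top of the flange, 31 mm above the table; axes as stud. The lowest coil must rest here. On the flange stands the hub, 26 mm across, 10 mm high (top 5 mm coned to 21 mm), with a slot like the head's: the tail must drop into it, else the spring stays 10 mm too high. Its slot also faces this frame's -x give or take 66 degrees independently of the head's: feel for it too.
- short_spring: Bystander: a spring of the same width, only 30 mm tall, standing upright. Origin at the centre of its underside.
- thin_spring: Bystander: a spring 22 mm wide and 50 mm tall, standing upright. Origin at the centre of its underside.
- brush: Bystander: a paint brush lying on the table, left of the panel. Origin under its middle.
- panel: The old wooden panel lying face down on the table, 300 x 420 x 28 mm, fixed; origin at the centre of its underside. Its four studs stand 80 mm either side of the middle in x and 90 mm in y; three of them carry springs and reach 61 mm above the panel.

How it is judged:
On the way:
1. the spring's lower end is threaded past the slotted head of the bare stud (z of spring_foot in the frame of stud_seat below 0.04 m and horizontal distance between spring_foot and stud_seat below 0.008 m), for 0.1 s.
At the end, for the whole second after the job is handed in: The spring stands upright on the bare stud (within 0.15 rad), its lowest coil on the flange (underside within 3 mm of the top of the flange, within 4 mm of the stud's axis), which it can only reach with its tail in the hub's slot, at rest and let go (z of spring_foot in the frame of stud_seat between -0.003 and 0.003 m and horizontal distance between spring_foot and stud_seat below 0.004 m and z of spring in the frame of stud_seat below 0.004 m and angle between spring's own z axis and vertical below 0.15 rad and linear speed of spring below 0.02 m/s); the robot touches nothing.
It fails at once if the spring is forced: it presses on the stud with more than 25 N (contact force between spring and stud above 25 N).
It fails at once if another spring or the brush is moved by more than 25 mm (distance of any of short_spring, thin_spring, brush from where it was at the start of the episode above 0.025 m).
It also fails if it takes over 72 s, if anything falls off the work surface, if the arm or the gripper's body presses on something with over 40 N, if the wrist force passes 120 N, or if a joint passes its speed limit or range.

ROBOT

A 7-joint arm with a two-finger parallel gripper is mounted at the origin on the work surface. World frame = base frame: x ahead of the robot, y to its left, z up, the work surface at z = 0. Lengths are in m, angles in rad, forces in N, time in s.
With the tool pointing down it reaches from about 0.35 to 0.775 m from the base axis. Payload 3.1 kg.
Tool frame: the origin (TCP) lies midway between the tips of the shut fingers; the grasp point (between the pads) lies 19 mm behind it (ctrl.grip_depth is the distance from the TCP to the grasp point, in m); z points along the fingers, x is the direction in which the jaws open and shut, and the axes are right-handed (so a half turn about z gives the same grasp; the last joint's range is limited). The gripper opens to 85 mm and grips with 20 to 120 N. Pads are 22 mm wide; open, the fingers measure 114 mm over their backs; the gripper's body (76 mm by 85 mm) begins 54 mm behind the grasp point. The pads swing forward as they close: fully open they stand 13 mm farther back than shut.
Start: joints at [1.209, 0.311, 0.014, 1.512, -0.004, 1.319, -0.027], TCP at [0.173, -0.522, 0.197] pointing down, gripper open.
Joint ranges: [-2.7, 2.7], [-0.3, 1.91], [-1.27, 1.3], [0.12, 2.57], [-1.44, 4.58], [0.2, 2.03], [-3.05, 3.05]. Speed limits (rad/s): [2.79, 2.79, 3.14, 3.14, 3.14, 3.14, 3.14].

INTERFACE

Orientations are given as a rotation vector (axis times angle).
In Python, from cell import ctrl gives the robot as it stands. The module is installed in compiled form; this text tells all that it offers.
- The arm moves only by the shell command python3 -m inch 'ROWS' [OPENING] [FORCE]. ROWS is JSON, a list that holds one entry, the list of rows, each a list of 4 numbers: the shift along the tool's x, y, z in cm, then the turn about the tool's z in degrees. A call has 1 to 8 rows; each row shifts and turns the commanded pose from where the row before left it, along the tool's axes as they then stand; what a row does not reach is not made up. A row lasts 1/10 s, in which the tool goes at most 50 mm and 8.59 degrees, less where a joint would pass 70% of its speed; a pose out of reach is approached as far as the arm can. A call with a gripper value outside its range is refused whole. OPENING is the closure, from 0 (fully open) to 1 (shut), set as the call begins (- or left out, the last holds). The fingers move at their own pace and stop on an object; FORCE is the grip in N (left out, the last holds). Time passes only in rows, so rows that do not move let the fingers close. It gives the time, the measured TCP pose, the force and the opening at its end, in the units of the state.
- ctrl.read_state(): the state, without advancing time (a new reading comes with each control period).
- ctrl.snapshot(name): name is "side" or "top" or "wrist"; returns the picture (480x640x3 uint8, red, green, blue); there is no depth.
- ctrl.camera_params(name): a dict with "mtx" (3x3 intrinsics, pixels), "pose" (4x4, takes a point from camera to world coordinates). Camera axes: x right, y down, z forward; pixel columns grow to the right and rows downward; lengths in m; the calibration is good to about 2 mm. The wrist camera is an equidistant fisheye: a pixel r from the principal point sees the ray r / f radians off the axis. A picture is of the moment at which its call begins: read the wrist's pose just before it. camera_params takes no time and is no camera call; for the wrist camera it gives the pose at the moment of the call.
- ctrl.close_job(): hands the job in, once; it reports no verdict.
The state is a dict: "time_s": time; "joints": joint angles; "dq": joint speeds; "effort": joint torques, N m; "tcp_pos": TCP position; "eef_rot": TCP orientation; "force": force on the tool from outside, world axes, zero at the start; "torque": the same for the moment, N m; "finger_gap": opening from 0.0 (shut) to 1.0 (fully open).
Only numpy, scipy, OpenCV 4.12 (cv2) and the standard library are available. Lean on these libraries where they do the work, as an engineer would, in place of code of your own. Each camera call takes 0.05 s, during which the arm holds its last target.

## Working session

There is one attempt and no reset: what is moved stays moved. The work goes in short steps, Python scripts to look and compute and a shell command to move; the robot and the scene stay as the last step left them, time stands still between calls to the robot, and variables do not carry over. Pictures are saved under pics/ and viewed, and the job is handed in when it is done.

```bash
mkdir -p pics; ls; cat > h.py <<'E'
import numpy as np, cv2
from cell import ctrl
from scipy.spatial.transform import Rotation as R
def snap(name,fn):
    p=ctrl.camera_params(name); im=ctrl.snapshot(name); cv2.imwrite('pics/'+fn,im[:,:,::-1]); np.savez('pics/'+fn+'.npz',im=im,K=p['mtx'],T=p['pose']); return im,p
def ray(p,u,v,fish=False):
    K,T=np.array(p['mtx']),np.array(p['pose'])
    x=(u-K[0,2])/K[0,0]; y=(v-K[1,2])/K[1,1]
    if fish:
        r=np.hypot(x,y); d=np.array([x/r*np.sin(r),y/r*np.sin(r),np.cos(r)]) if r>0 else np.array([0,0,1.])
    else: d=np.array([x,y,1.])
    return T[:3,3],T[:3,:3]@d
def onplane(p,u,v,z,fish=False):
    o,d=ray(p,u,v,fish); return o+d*(z-o[2])/d[2]
E
python3 - <<'E'
from h import *
np.set_printoptions(precision=4,suppress=True)
for n in ['side','top','wrist']:
    im,p=snap(n,n+'0.png'); print(n,p)
print(ctrl.read_state(),ctrl.grip_depth)
E
```

```text
pics
side {'mtx': array([[495.4913,   0.    , 318.0677],
       [  0.    , 495.4913, 243.7968],
       [  0.    ,   0.    ,   1.    ]]), 'pose': array([[ 0.9909, -0.0812,  0.1069,  0.3707],
       [-0.134 , -0.6442,  0.753 , -0.8079],
       [ 0.0077, -0.7605, -0.6492,  0.7966],
       [ 0.    ,  0.    ,  0.    ,  1.    ]])}
top {'mtx': array([[471.4769,   0.    , 320.0358],
       [  0.    , 471.4769, 241.2012],
       [  0.    ,   0.    ,   1.    ]]), 'pose': array([[-0.0197, -0.9986,  0.0485,  0.4341],
       [-0.9998,  0.0199,  0.0047,  0.0043],
       [-0.0057, -0.0484, -0.9988,  1.2187],
       [ 0.    ,  0.    ,  0.    ,  1.    ]])}
wrist {'mtx': array([[371.6483,   0.    , 313.6508],
       [  0.    , 371.6483, 239.692 ],
       [  0.    ,   0.    ,   1.    ]]), 'pose': array([[ 0.3151, -0.8985, -0.3057,  0.2512],
       [-0.9491, -0.2989, -0.0998, -0.4967],
       [-0.0017,  0.3216, -0.9469,  0.3728],
       [ 0.    ,  0.    ,  0.    ,  1.    ]])}
{'time_s': 0.15, 'joints': array([ 1.2093,  0.3116,  0.014 ,  1.5127, -0.0044,  1.3192, -0.0272]), 'dq': array([ 0.0008, -0.0038,  0.0006, -0.0047,  0.0004, -0.0001, -0.0006]), 'effort': array([ -0.0001, -38.0274,   0.1462, -23.085 ,   0.0124,   0.0097,
        -0.    ]), 'tcp_pos': array([ 0.1727, -0.5215,  0.196 ]), 'eef_rot': array([-2.546 ,  1.8387,  0.0025]), 'force': array([ 0.1209,  0.458 , -0.1195]), 'torque': array([-0.005 , -0.0079, -0.0123]), 'finger_gap': 1.0010281499735958} 0.0187
```

View pics/top0.png

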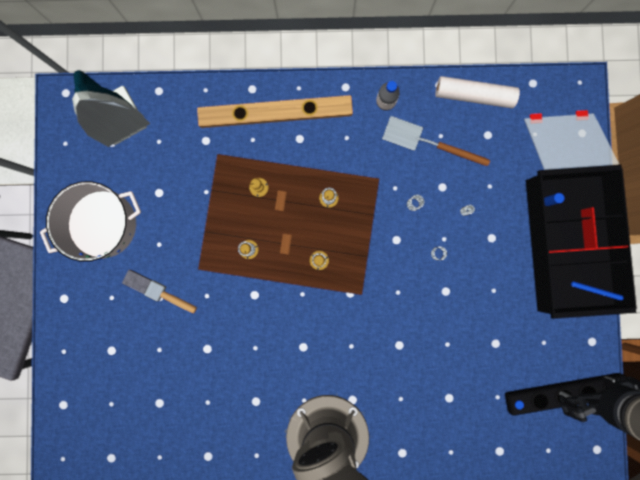

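View pics/side0.png

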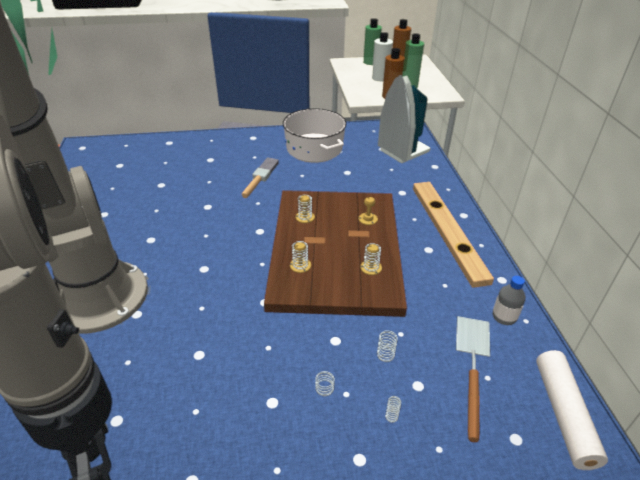

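View pics/wrist0.png

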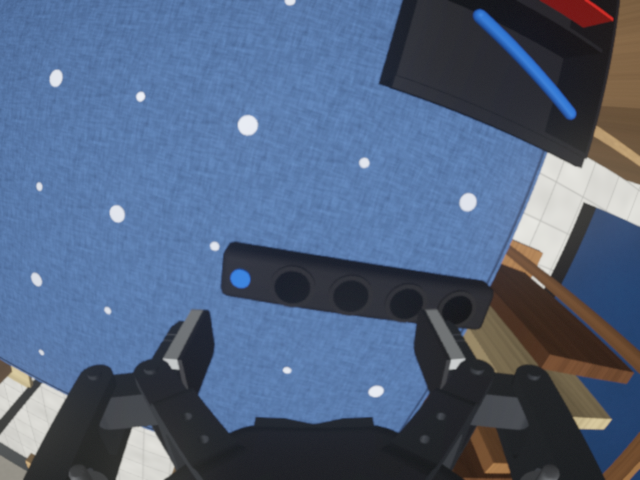

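```bash
python3 - <<'E'
import cv2,numpy as np
t=cv2.imread('pics/top0.png'); s=cv2.imread('pics/side0.png')
a=cv2.resize(t[185:270,395:485],None,fx=4.4,fy=4.4,interpolation=cv2.INTER_CUBIC)
b=cv2.resize(t[170:215,235:285],None,fx=8,fy=8,interpolation=cv2.INTER_CUBIC)
c=cv2.resize(s[325:425,310:410],None,fx=3.7,fy=3.7,interpolation=cv2.INTER_CUBIC)
d=cv2.resize(s[185:235,345:395],None,fx=7,fy=7,interpolation=cv2.INTER_CUBIC)
cv2.imwrite('pics/c1.png',a);cv2.imwrite('pics/c2.png',b)
m=np.zeros((375,760,3),np.uint8);m[:c.shape[0],:c.shape[1]]=c;m[:350,400:750]=d
cv2.imwrite('pics/c3.png',m)
E
```

```text
(no output)
```

View pics/c1.png

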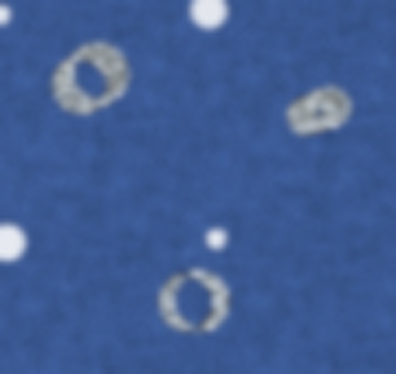

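View pics/c2.png

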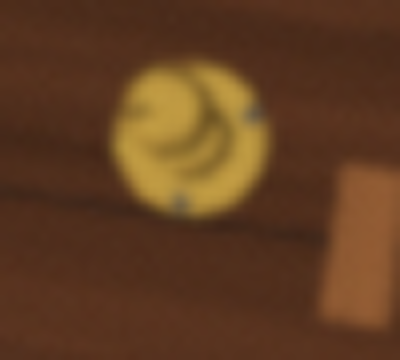

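View pics/c3.png

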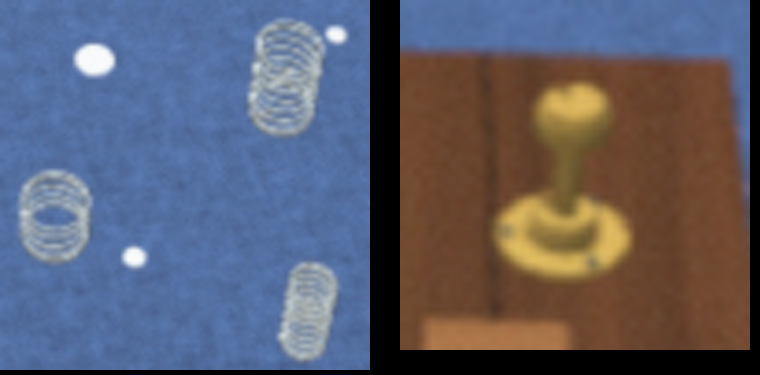

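```bash
python3 - <<'E'
from h import *
np.set_printoptions(precision=4,suppress=True)
st=ctrl
pt=ctrl.camera_params('top'); ps=ctrl.camera_params('side')
def tri(a,b):
    o1,d1=ray(pt,*a);o2,d2=ray(ps,*b);d1/=np.linalg.norm(d1);d2/=np.linalg.norm(d2)
    A=np.stack([d1,-d2],1);x=np.linalg.lstsq(A,o2-o1,rcond=None)[0];p,q=o1+d1*x[0],o2+d2*x[1];return (p+q)/2,np.linalg.norm(p-q)
t=lambda x,y:(395+(x+.5)/4.4-.5,185+(y+.5)/4.4-.5)
s=lambda x,y:(310+(x+.5)/3.7-.5,325+(y+.5)/3.7-.5)
print('spring top', tri(t(98,70),s(290,37)),onplane(pt,*t(98,70),.056),onplane(ps,*s(290,37),.056))
print('spring bot', tri(t(84,86),s(283,118)),onplane(pt,*t(84,86),0),onplane(ps,*s(283,118),0))
print('thin top',onplane(pt,*t(328,104),.05), 'short',onplane(pt,*t(194,300),.03))
b=lambda x,y:(235+(x+.5)/8-.5,170+(y+.5)/8-.5); d=lambda x,y:(345+(x-400+.5)/7-.5,185+(y+.5)/7-.5)
print('flange',onplane(pt,*b(191,138),.031),onplane(ps,*d(563,237),.031))
print('head',tri(b(158,108),d(573,100)),onplane(pt,*b(158,108),.089),onplane(ps,*d(573,100),.089))
for c in [(218,154),(379,178),(362,294),(198,269)]: print(onplane(pt,*c,.028))
print(R.from_rotvec(ctrl.read_state()['eef_rot']).as_matrix())
E
```

```text
spring top (array([ 0.5869, -0.2314,  0.0596]), np.float64(0.0016130756282769112)) [ 0.5866 -0.232   0.056 ] [ 0.5888 -0.2287  0.056 ]
spring bot (array([ 0.587 , -0.2357, -0.0023]), np.float64(0.004240630869228668)) [ 0.5846 -0.2349  0.    ] [ 0.5885 -0.2375  0.    ]
thin top [ 0.5654 -0.3624  0.05  ] short [ 0.4566 -0.2882  0.03  ]
flange [0.6331 0.1635 0.031 ] [0.6353 0.1624 0.031 ]
head (array([0.6339, 0.1653, 0.0895]), np.float64(0.0025417865103743165)) [0.6327 0.1656 0.089 ] [0.6353 0.166  0.089 ]
[0.7201 0.2661 0.028 ]
[ 0.6498 -0.1432  0.028 ]
[ 0.357  -0.0929  0.028 ]
[0.4278 0.3194 0.028 ]
[[ 0.3144 -0.9493 -0.0007]
 [-0.9493 -0.3144  0.0017]
 [-0.0019  0.0001 -1.    ]]
```

```bash
python3 -m inch '[[[-1.5,-4,0.6,0],[-1.5,-4,0.6,0],[-1.5,-4,0.6,0],[-1.5,-4,0.6,0],[-1.5,-4,0.6,0]]]'; python3 -m inch '[[[-1.4,-4,0.7,0],[-1.4,-4,0.7,0],[-1.4,-4,0.7,0],[-1.4,-4,0.7,0],[-1.4,-4,0.7,0],[0,0,0,0]]]'; python3 - <<'E'
from h import *
im,p=snap('wrist','w1.png'); print(p['pose'],ctrl.read_state())
E
```

```text
time_s: 0.65
tcp_pos: [0.3402, -0.3866, 0.1665]
eef_rot: [2.547, -1.84, -0.0]
force: [0.2, -1.2, 0.6]
finger_gap: 1.001
time_s: 1.25
tcp_pos: [0.5119, -0.25, 0.1304]
eef_rot: [-2.553, 1.82, 0.004]
force: [-0.2, 1.0, 1.0]
finger_gap: 1.0
[[ 0.32664954 -0.89560243 -0.30198735  0.58970351]
 [-0.94513059 -0.31131858 -0.0990399  -0.22525094]
 [-0.00531389  0.31776882 -0.94815333  0.30762585]
 [ 0.          0.          0.          1.        ]] {'time_s': 1.3, 'joints': array([ 0.58807753,  0.40522809, -0.21015469,  1.55337665,  0.08548949,
        1.19399596, -0.88016745]), 'dq': array([ 0.0524839 , -0.02548609,  0.07118879,  0.01525645,  0.0365181 ,
        0.01434482,  0.00724079]), 'effort': array([ -1.45140398, -40.36931276,  -2.9325065 , -22.24542618,
        -0.28359197,  -0.12930895,  -0.0703396 ]), 'tcp_pos': array([ 0.50921737, -0.2540307 ,  0.13072836]), 'eef_rot': array([-2.55218529,  1.8278261 ,  0.00368585]), 'force': array([-0.8952159 , -0.28701805,  1.06387272]), 'torque': array([-0.07270242,  0.06959284,  0.01001726]), 'finger_gap': 1.0008798137057595}
```

View pics/w1.png

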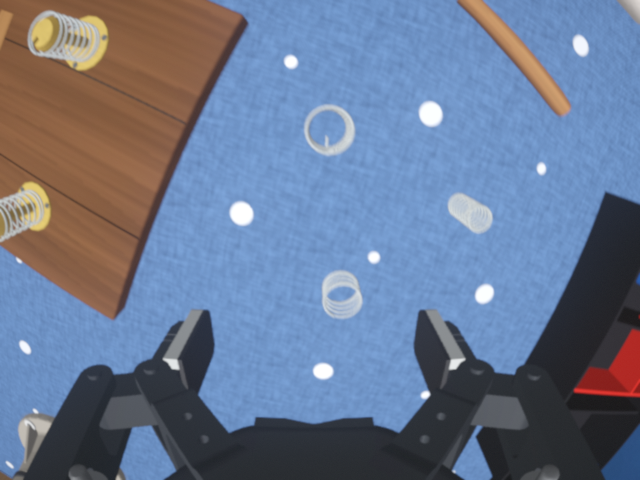

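```bash
python3 - <<'E'
import cv2
t=cv2.imread('pics/w1.png')
cv2.imwrite('pics/c4.png',cv2.resize(t[95:165,295:365],None,fx=8,fy=8,interpolation=cv2.INTER_CUBIC))
E
```

```text
(no output)
```

View pics/c4.png

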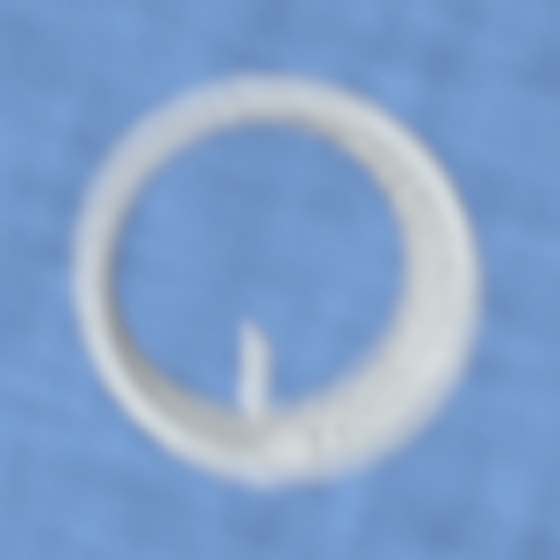

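```bash
python3 - <<'E'
from h import *
np.set_printoptions(precision=4,suppress=True)
f=np.load('pics/w1.png.npz'); p={'mtx':f['K'],'pose':f['T']}
g=lambda x,y,z:onplane(p,295+(x+.5)/8-.5,95+(y+.5)/8-.5,z,True)
c=g(276,279,.055);b=g(261,268,.001);print(c,b)
for q in [(72,279),(480,279),(276,72),(276,487)]: print(np.linalg.norm(g(*q,.055)-c))
t=g(250,325,.0035);r=g(255,410,.0035);print(t,r,np.linalg.norm(t-b),np.linalg.norm(t-c))
for cc in (b,c,(b+c)/2): d=((t+r)/2-cc);print(np.degrees(np.arctan2(d[1],d[0])))
d=r-t;print(np.degrees(np.arctan2(d[1],d[0])))
E
```

```text
[ 0.5863 -0.2359  0.055 ] [ 0.5861 -0.2364  0.001 ]
0.017092837390518978
0.017174819733817653
0.01760274150769535
0.017754234152457103
[ 0.5803 -0.2372  0.0035] [ 0.5722 -0.2406  0.0035] 0.006411362803347537 0.05186559875353895
-165.92945470446202
-163.65738473466448
-164.7778348262438
-157.3336945995427
```

```bash
python3 -m inch '[[[-3.6,-2.6,-0.6,0],[-3.6,-2.6,-0.6,0],[-3.6,-2.6,-0.6,0],[-3.6,-2.6,-0.6,0],[-3.6,-2.6,-0.6,0],[-3.6,-2.6,-0.5,0],[-3.6,-2.6,-0.5,-3],[-3.4,-2.4,0,-5]]]';python3 -m inch '[[[-3.1,-2.8,0,-8],[0,0,0,-8],[0,0,0,-8],[0,0,0,-8],[0,0,0,-8],[0,0,0,-8],[0,0,0,-8],[0,0,0,-8]]]';python3 -m inch '[[[0,0,0,-8],[0,0,0,-8],[0,0,0,-8],[0,0,0,-8],[0,0,0,-8],[0,0,0,0]]]'; python3 - <<'E'
from h import *
im,p=snap('wrist','w2.png'); print(p['pose'],ctrl.read_state()['joints'])
t=cv2.imread('pics/w2.png')
E
```

```text
time_s: 2.1
tcp_pos: [0.6115, 0.078, 0.1728]
eef_rot: [2.669, -1.656, 0.003]
force: [0.6, -0.3, 0.4]
finger_gap: 0.998
time_s: 2.9
tcp_pos: [0.622, 0.1158, 0.1716]
eef_rot: [3.139, 0.014, -0.001]
force: [0.7, -0.9, 0.1]
finger_gap: 0.999
time_s: 3.5
tcp_pos: [0.6219, 0.116, 0.1714]
eef_rot: [2.949, 1.079, -0.002]
force: [-0.1, -0.4, -0.3]
finger_gap: 1.0
[[ 7.63670419e-01  6.10955989e-01  2.08663055e-01  5.67958568e-01]
 [ 6.45605912e-01 -7.22329774e-01 -2.47856216e-01  1.78694304e-01]
 [-7.05702277e-04  3.23994562e-01 -9.46058680e-01  3.48250962e-01]
 [ 0.00000000e+00  0.00000000e+00  0.00000000e+00  1.00000000e+00]] [ 0.22027664  0.59709081 -0.72807582  1.2817307   0.38999916  1.40471229
  0.21557136]
```

View pics/w2.png

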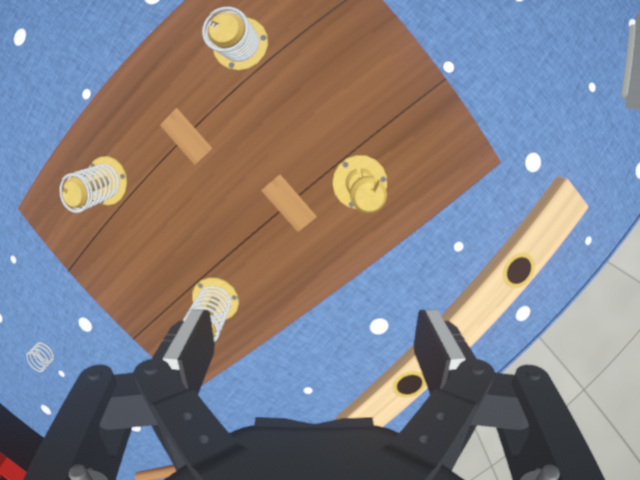

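```bash
python3 - <<'E'
import cv2
t=cv2.imread('pics/w2.png')
cv2.imwrite('pics/c5.png',cv2.resize(t[150:220,325:395],None,fx=8,fy=8,interpolation=cv2.INTER_CUBIC))
E
```

```text
(no output)
```

View pics/c5.png

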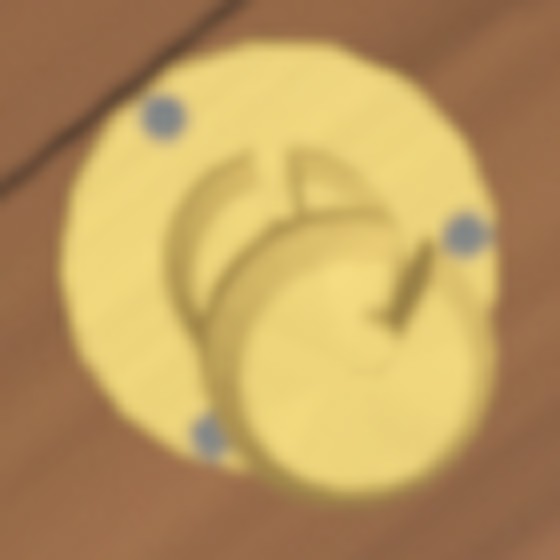

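```bash
python3 - <<'E'
from h import *
np.set_printoptions(precision=4,suppress=True)
f=np.load('pics/w2.png.npz'); p={'mtx':f['K'],'pose':f['T']}
g=lambda x,y,z:onplane(p,325+(x+.5)/8-.5,150+(y+.5)/8-.5,z,True)
H=lambda d:np.degrees(np.arctan2(d[1],d[0]))%360
# flange contour
im=f['im']; hsv=cv2.cvtColor(im[:,:,::-1].copy(),cv2.COLOR_BGR2HSV)
fl=g(279,258,.031); print('flange',fl,[np.linalg.norm(g(*q,.031)-fl) for q in [(60,258),(498,258),(279,40)]])
hd=g(360,379,.089); print('head top',hd,[np.linalg.norm(g(*q,.089)-hd) for q in [(240,379),(478,379),(360,258)]])
hb=g(348,360,.082);print('head skirt guess',hb)
a=g(390,322,.089);b=g(428,240,.084);print('head slot',a,b,np.linalg.norm(a-hd),np.linalg.norm(b-hd),H(b-a),H(a-hd),H(b-hd))
for u in [(258,153),(293,153),(300,205)]:
  for z in (.036,.041): 
    q=g(*u,z);c=.5*(fl+hd);print('hub',u,z,q-c,np.linalg.norm((q-c)[:2]),H(q-c),H(q-fl),H(q-hd))
E
```

```text
flange [0.634  0.1618 0.031 ] [np.float64(0.02381018898603447), np.float64(0.024231330352205923), np.float64(0.023835275232220746)]
head top [0.6348 0.1614 0.089 ] [np.float64(0.010863819432589544), np.float64(0.010808589826568607), np.float64(0.011046065514488178)]
head skirt guess [0.6346 0.1616 0.082 ]
head slot [0.6334 0.1671 0.089 ] [0.6321 0.1748 0.084 ] 0.005837123799995929 0.01451219931365445 99.01741939965841 104.5445752561384 101.38255794969648
hub (258, 153) 0.036 [-0.0107  0.0074 -0.024 ] 0.013031873749983448 145.27815433299426 144.75272504198387 145.7698790982684
hub (258, 153) 0.041 [-0.0116  0.0076 -0.019 ] 0.013859004934452796 146.85412386560415 146.41182431896698 147.26951219838278
hub (293, 153) 0.036 [-0.0079  0.0099 -0.024 ] 0.012647667976468187 128.60873100756203 127.51325898065711 129.6402198324002
hub (293, 153) 0.041 [-0.0088  0.01   -0.019 ] 0.013339440925812586 131.44797768265136 130.4947425719059 132.34683640352122
hub (300, 205) 0.036 [-0.0036  0.0062 -0.024 ] 0.007155024828612281 120.11282745970223 117.69052009088044 122.31453175137719
hub (300, 205) 0.041 [-0.0046  0.0064 -0.019 ] 0.007850289395086672 125.83863418602031 123.90420370498516 127.59959117745043
```

```bash
cat >> h.py <<'E'
def to(x,y,z):
    s=ctrl.read_state();M=R.from_rotvec(s['eef_rot']).as_matrix();d=np.array([x,y,z])-s['tcp_pos']
    print('tool d cm',np.round(M.T@d*100,2),'cam heading',np.degrees(np.arctan2(-M[1,1],-M[0,1])).round(2),'tcp',np.round(s['tcp_pos'],4),'F',np.round(s['force'],2),'q',np.round(s['joints'],2),'t',s['time_s'],'gap',round(s['finger_gap'],3),'tilt',np.round(M[:2,2],4))
E
python3 -c "
from h import *
to(.586,-.236,.12)"
```

```text
tool d cm [-25.41  24.66   5.19] cam heading 130.04 tcp [0.6219 0.1163 0.1714] F [0.22 0.25 0.13] q [ 0.22  0.6  -0.73  1.28  0.39  1.4   0.22] t 3.55 gap 0.999 tilt [-0.0007 -0.0013]
```

```bash
python3 -m inch '[[[-2.5,2.5,0,0],[-3.2,3.1,0,0],[-3.4,3.3,0,0],[-3.4,3.3,0,0],[-3.4,3.3,0.5,0],[-3.4,3.2,1,0],[-3.2,3.1,1.5,0],[-2.9,2.8,2,0]]]';python3 -m inch '[[[0,0,0,0],[0,0,0,0],[0,0,0,0]]]'; python3 - <<'E'
from h import *
im,p=snap('wrist','w3.png'); to(.586,-.236,.02)
E
```

```text
time_s: 4.35
tcp_pos: [0.5871, -0.2378, 0.1224]
eef_rot: [2.949, 1.073, 0.001]
force: [0.4, -0.7, -0.8]
finger_gap: 0.996
time_s: 4.65
tcp_pos: [0.5879, -0.2322, 0.1224]
eef_rot: [-2.949, -1.083, -0.002]
force: [-0.9, 0.1, -0.9]
finger_gap: 0.999
tool d cm [-0.48  0.18 10.28] cam heading 130.42 tcp [ 0.5883 -0.2316  0.1228] F [-0.23  0.5   0.73] q [ 0.77  0.62 -0.68  1.36  0.39  1.3   0.78] t 4.7 gap 1.004 tilt [0.0014 0.0006]
```

View pics/w3.png

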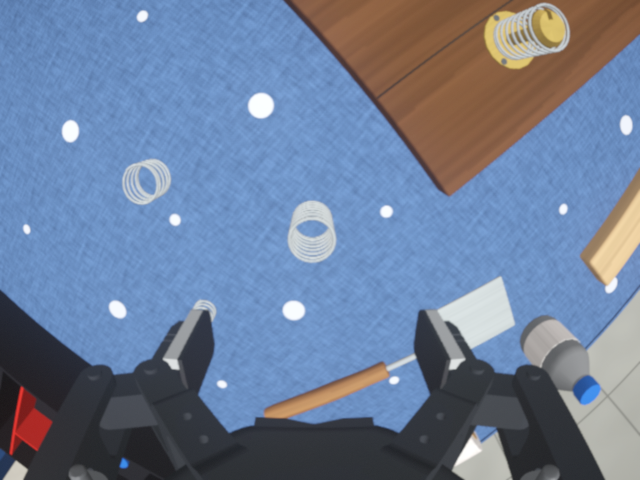

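```bash
python3 - <<'E'
from h import *
f=np.load('pics/w3.png.npz'); p={'mtx':f['K'],'pose':f['T']}
im=f['im']; c=cv2.resize(im[190:270,275:350,::-1],None,fx=7,fy=7,interpolation=cv2.INTER_CUBIC); cv2.imwrite('pics/c6.png',c)
g=lambda u,v,z:print(onplane(p,u,v,z,True).round(4))
g(312,238,.055);g(312,222,.001)
E
```

```text
[ 0.5862 -0.2332  0.055 ]
[ 0.5888 -0.2363  0.001 ]
```

View pics/c6.png

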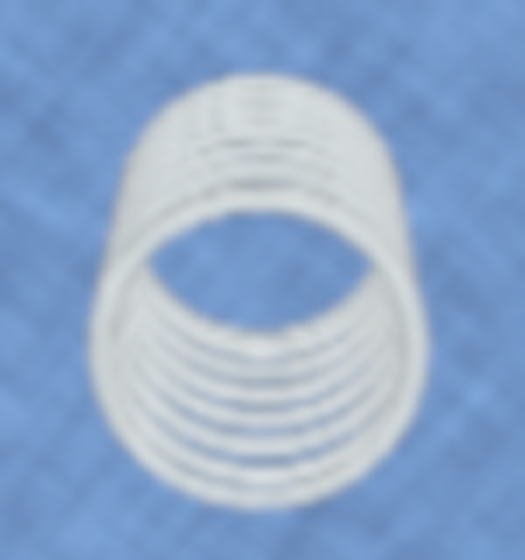

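```bash
python3 -m inch '[[[-0.4,0.1,2,0],[0,0,3,0],[0,0,3,0],[0,0,1.5,0],[0,0,0.7,0],[0,0,0,0]]]'; python3 -m inch '[[[0,0,0,0],[0,0,0,0],[0,0,0,0],[0,0,0,0],[0,0,0,0],[0,0,0,0]]]' 0.7 25;python3 -m inch '[[[0,0,0,0],[0,0,0,0],[0,0,0,0],[0,0,0,0]]]' 1 40; python3 -c "
from h import *
to(.586,-.2352,.02);snap('wrist','w4.png')"
```

```text
time_s: 5.3
tcp_pos: [0.5853, -0.2361, 0.0199]
eef_rot: [-2.948, -1.084, 0.0]
force: [-0.1, -0.6, -0.4]
finger_gap: 0.999
time_s: 5.9
tcp_pos: [0.5852, -0.237, 0.0201]
eef_rot: [2.949, 1.083, 0.0]
force: [0.4, 0.3, 0.6]
finger_gap: 0.3
time_s: 6.3
tcp_pos: [0.585, -0.2368, 0.0198]
eef_rot: [-2.949, -1.083, 0.0]
force: [0.4, 0.5, -0.7]
finger_gap: 0.002
tool d cm [ 0.18 -0.06 -0.02] cam heading 130.33 tcp [ 0.585  -0.2368  0.0198] F [ 0.37  0.49 -0.66] q [ 0.76  0.71 -0.64  1.48  0.45  1.1   0.74] t 6.3 gap 0.002 tilt [-0.0002  0.0001]
```

View pics/w4.png

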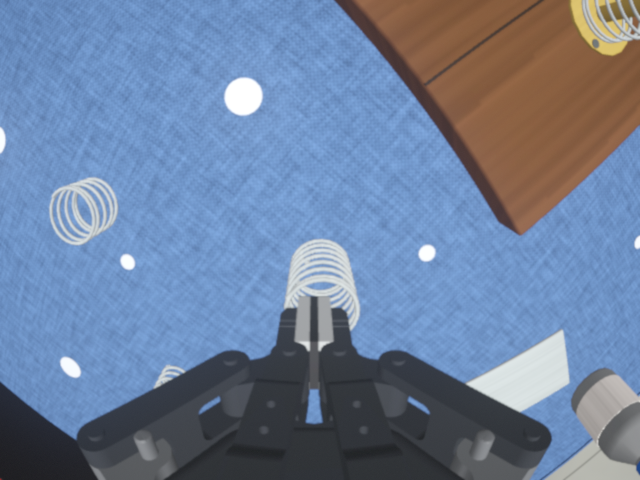

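```bash
python3 - <<'E'
from h import *
f=np.load('pics/w4.png.npz'); p={'mtx':f['K'],'pose':f['T']}
print(p['pose'].round(3))
im=f['im']; c=cv2.resize(im[225:345,260:385,::-1],None,fx=4.6,fy=4.6,interpolation=cv2.INTER_CUBIC); cv2.imwrite('pics/c7.png',c)
for v in (290,300,310):print(onplane(p,322,v,.055,True).round(4))
o=f['T'][:3,3]
s=snap('side','s4.png');t=snap('top','t4.png')
a=cv2.resize(s[0][300:440,290:430,::-1],None,fx=4,fy=4,interpolation=cv2.INTER_CUBIC)
cv2.imwrite('pics/c8.png',a)
E
```

```text
[[ 0.762  0.613  0.21   0.531]
 [ 0.648 -0.721 -0.246 -0.175]
 [ 0.001  0.323 -0.946  0.197]
 [ 0.     0.     0.     1.   ]]
[ 0.5795 -0.2263  0.055 ]
[ 0.5827 -0.23    0.055 ]
[ 0.586  -0.2338  0.055 ]
```

View pics/c7.png

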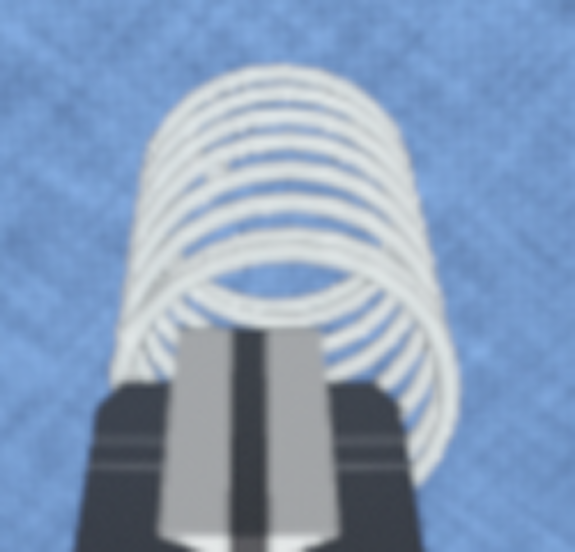

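View pics/c8.png

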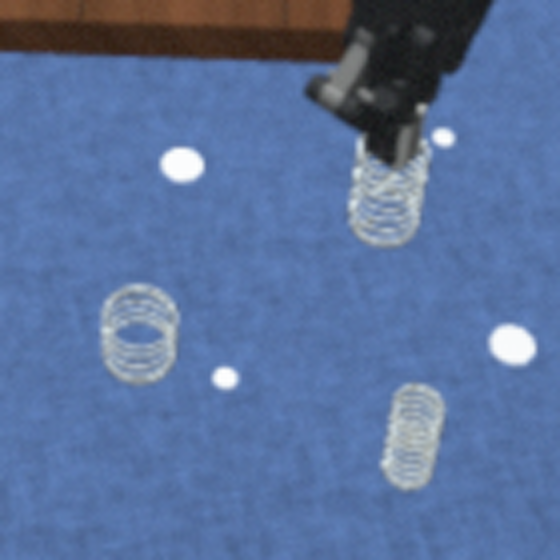

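```bash
python3 - <<'E'
from h import *
s=ctrl.read_state()
def proj(n,P):
    p=ctrl.camera_params(n);c=np.linalg.inv(p['pose'])@np.append(P,1);K=p['mtx']
    if n=='wrist':
        r=np.hypot(c[0],c[1]);th=np.arctan2(r,c[2]);x,y=c[0]/r*th,c[1]/r*th
    else: x,y=c[0]/c[2],c[1]/c[2]
    return (K[0,0]*x+K[0,2]).round(1),(K[1,1]*y+K[1,2]).round(1)
P=s['tcp_pos']
for n in ('wrist','side','top'):
    for dz in (0,.0187,.04): print(n,dz,proj(n,P+[0,0,dz]))
for z in (0,.056): print('spring',[proj(n,[.586,-.2352,z]) for n in ('wrist','side')])
print(s['finger_gap'])
E
grep -c proj h.py
```

```text
wrist 0 (np.float64(315.4), np.float64(279.6))
wrist 0.0187 (np.float64(315.6), np.float64(296.1))
wrist 0.04 (np.float64(315.8), np.float64(319.0))
side 0 (np.float64(385.3), np.float64(350.2))
side 0.0187 (np.float64(386.2), np.float64(344.1))
side 0.04 (np.float64(387.3), np.float64(336.9))
top 0 (np.float64(416.0), np.float64(203.0))
top 0.0187 (np.float64(417.4), np.float64(202.0))
top 0.04 (np.float64(419.2), np.float64(200.9))
spring [(np.float64(318.3), np.float64(264.0)), (np.float64(384.6), np.float64(355.7))]
spring [(np.float64(319.9), np.float64(313.2)), (np.float64(387.4), np.float64(337.5))]
-0.001568255747126994
0
```

```bash
python3 - <<'E'
from h import *
s=ctrl.read_state(); M=R.from_rotvec(s['eef_rot']).as_matrix()
def proj(n,P):
    p=ctrl.camera_params(n);c=np.linalg.inv(p['pose'])@np.append(P,1);K=p['mtx']
    r=np.hypot(c[0],c[1]);th=np.arctan2(r,c[2]);x,y=c[0]/r*th,c[1]/r*th
    return (K[0,0]*x+K[0,2]).round(1),(K[1,1]*y+K[1,2]).round(1)
for q in [(0,-11,0),(0,11,0),(0,-11,-19),(0,-11,-30),(0,11,-19),(-42.5,-11,-13),(-42.5,11,-13),(-42.5,-11,-32)]:
    print(q,proj('wrist',s['tcp_pos']+M@np.array(q)/1000))
E
```

```text
(0, -11, 0) (np.float64(315.4), np.float64(260.2))
(0, 11, 0) (np.float64(315.3), np.float64(298.1))
(0, -11, -19) (np.float64(315.6), np.float64(275.5))
(0, -11, -30) (np.float64(315.8), np.float64(285.8))
(0, 11, -19) (np.float64(315.5), np.float64(316.1))
(-42.5, -11, -13) (np.float64(228.7), np.float64(269.8))
(-42.5, 11, -13) (np.float64(232.5), np.float64(309.0))
(-42.5, -11, -32) (np.float64(219.8), np.float64(286.8))
```

```bash
python3 - <<'E'
import cv2
t=cv2.imread('pics/w1.png')
cv2.imwrite('pics/c9.png',cv2.resize(t[290:450,130:290],None,fx=3.5,fy=3.5,interpolation=cv2.INTER_CUBIC))
E
```

```text
(no output)
```

View pics/c9.png

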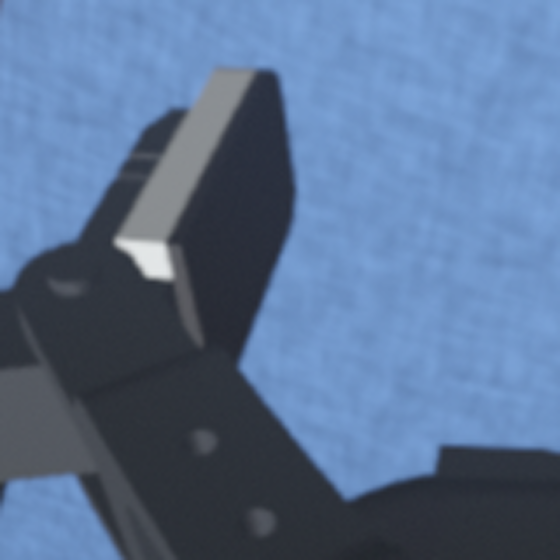

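```bash
python3 -m inch '[[[0,0,-1.5,0],[0,0,-3,0],[0,0,-3,0],[0,0,-2.5,0],[0,0,0,0],[0,0,0,0]]]'; python3 - <<'E'
from h import *
w=snap('wrist','w5.png'); s=snap('side','s5.png')
to(.586,-.2352,.02)
def proj(n,P):
    p=ctrl.camera_params(n);c=np.linalg.inv(p['pose'])@np.append(P,1);K=p['mtx'];x,y=c[0]/c[2],c[1]/c[2]
    return (K[0,0]*x+K[0,2]).round(1),(K[1,1]*y+K[1,2]).round(1)
P=ctrl.read_state()['tcp_pos']
for dz in (0,.02,.04): print(proj('side',P+[0,0,dz]))
a=cv2.resize(s[0][240:400,310:470,::-1],None,fx=3.7,fy=3.7,interpolation=cv2.INTER_CUBIC)
cv2.imwrite('pics/c10.png',a)
E
```

```text
time_s: 7.05
tcp_pos: [0.5856, -0.237, 0.1212]
eef_rot: [2.948, 1.082, 0.002]
force: [-0.2, -0.2, -0.2]
finger_gap: -0.002
tool d cm [0.26 0.01 9.89] cam heading 130.33 tcp [ 0.5841 -0.2369  0.1189] F [ 0.12 -0.32 -0.16] q [ 0.78  0.62 -0.68  1.37  0.39  1.29  0.78] t 7.15 gap -0.0 tilt [-0.0021  0.0003]
(np.float64(390.1), np.float64(316.1))
(np.float64(391.2), np.float64(308.6))
(np.float64(392.4), np.float64(300.8))
```

View pics/w5.png

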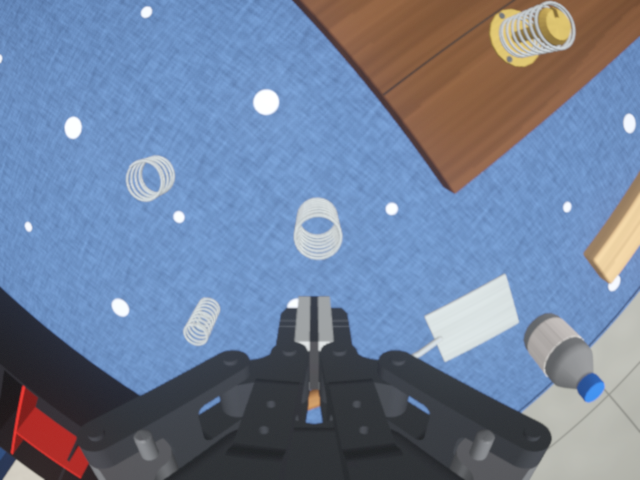

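View pics/c10.png

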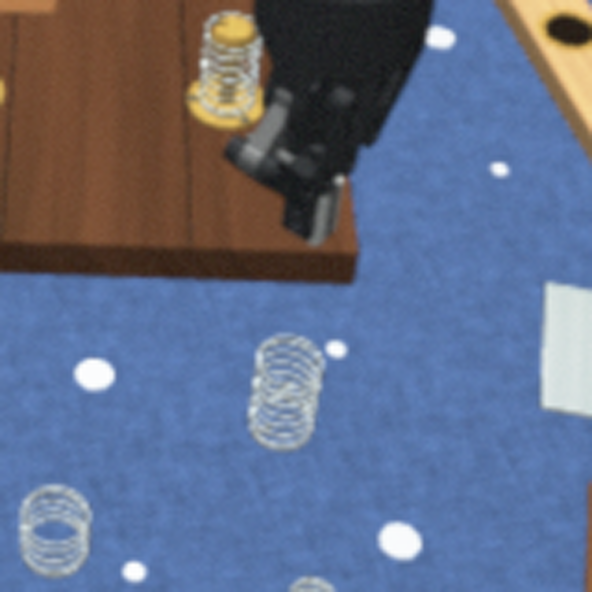

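```bash
python3 - <<'E'
from h import *
f=np.load('pics/w5.png.npz'); pw={'mtx':f['K'],'pose':f['T']}; ps=ctrl.camera_params('side')
im=f['im'];cv2.imwrite('pics/c11.png',cv2.resize(im[285:365,270:360,::-1],None,fx=6,fy=6,interpolation=cv2.INTER_CUBIC))
s=ctrl.read_state();M=R.from_rotvec(s['eef_rot']).as_matrix()
for a,b in [((314.5,296.5),(396,305)),((314.5,296.5),(396,306)),((314.5,296.5),(394,303))]:
    o1,d1=ray(pw,*a,True);o2,d2=ray(ps,*b)
    x=np.linalg.lstsq(np.stack([d1,-d2],1),o2-o1,rcond=None)[0];p,q=o1+d1*x[0],o2+d2*x[1]
    print(((p+q)/2).round(4),np.linalg.norm(p-q).round(4),'tool',(M.T@((p+q)/2-s['tcp_pos'])*1000).round(1))
E
```

```text
[ 0.5882 -0.236   0.1448] 0.0086 tool [  3.6   2.  -25.8]
[ 0.5885 -0.2367  0.143 ] 0.008 tool [  3.4   2.7 -24. ]
[ 0.5857 -0.2343  0.1489] 0.0064 tool [  2.8  -1.  -29.9]
```

View pics/c11.png

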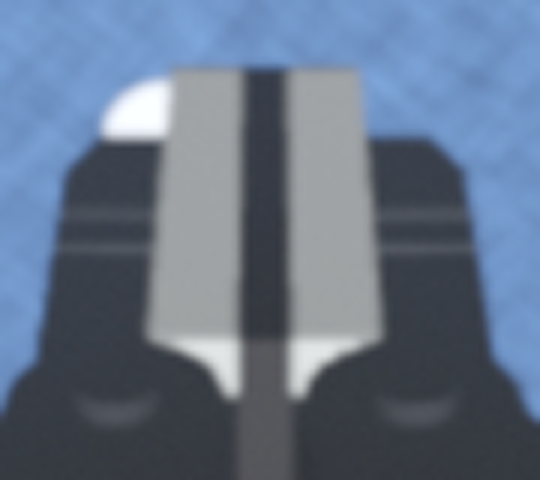

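```bash
python3 -m inch '[[[0,0,0,0],[0,0,0,0],[0.25,0,0,0],[0,0,0,0],[0,0,0,0],[0,0,0,0]]]' 0; python3 -m inch '[[[0,0,3,0],[0,0,3,0],[0,0,2.5,0],[0,0,1.3,0],[0,0,0,0],[0,0,0,0]]]'; python3 -c "
from h import *
to(.586,-.2352,-.01);snap('wrist','w6.png')"
```

```text
time_s: 7.75
tcp_pos: [0.587, -0.2353, 0.1199]
eef_rot: [-2.949, -1.083, 0.0]
force: [-0.2, 0.7, -0.1]
finger_gap: 0.994
time_s: 8.35
tcp_pos: [0.5878, -0.2354, 0.0229]
eef_rot: [2.948, 1.083, 0.002]
force: [0.3, -0.4, 0.1]
finger_gap: 0.998
tool d cm [-0.13 -0.14  3.28] cam heading 130.32 tcp [ 0.5878 -0.2354  0.0229] F [ 0.32 -0.36  0.12] q [ 0.76  0.71 -0.64  1.47  0.45  1.11  0.73] t 8.35 gap 0.998 tilt [ 0.0015 -0.0003]
```

View pics/w6.png

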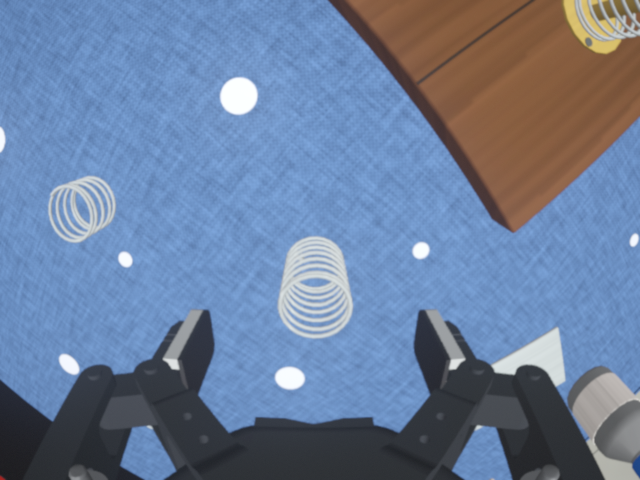

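```bash
python3 -m inch '[[[-0.1,-0.1,1.5,0],[0,0,1.3,0],[0,0,0.7,0],[0,0,0.5,0],[0,0,0,0],[0,0,0,0]]]'; python3 -c "
from h import *
to(.586,-.2352,-.019);snap('wrist','w7.png')"
```

```text
time_s: 9.0
tcp_pos: [0.5858, -0.2351, -0.0181]
eef_rot: [2.949, 1.083, 0.0]
force: [0.5, -0.2, -0.4]
finger_gap: 1.002
tool d cm [0.01 0.02 0.09] cam heading 130.33 tcp [ 0.5858 -0.2351 -0.0181] F [ 0.49 -0.19 -0.39] q [ 0.75  0.75 -0.62  1.51  0.48  1.03  0.71] t 9.0 gap 1.002 tilt [0.0003 0.0001]
```

View pics/w7.png

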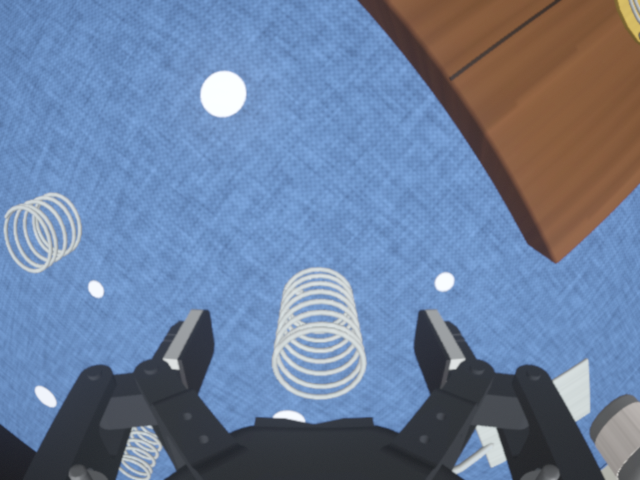

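```bash
python3 -m inch '[[[0,0,0,0],[0,0,0,0],[0,0,0,0],[0,0,0,0],[0,0,0,0],[0,0,0,0],[0,0,0,0]]]' 0.75 30; python3 -c "
from h import *
to(.586,-.2352,-.019);snap('wrist','w8.png');snap('side','s8.png')"
```

```text
time_s: 9.75
tcp_pos: [0.5857, -0.2352, -0.018]
eef_rot: [2.949, 1.083, 0.0]
force: [1.3, -0.1, 1.0]
finger_gap: 0.394
tool d cm [0.02 0.02 0.1 ] cam heading 130.33 tcp [ 0.5857 -0.2352 -0.018 ] F [ 1.32 -0.05  1.03] q [ 0.75  0.75 -0.62  1.51  0.48  1.03  0.71] t 9.75 gap 0.394 tilt [ 0.0003 -0.0001]
```

View pics/w8.png

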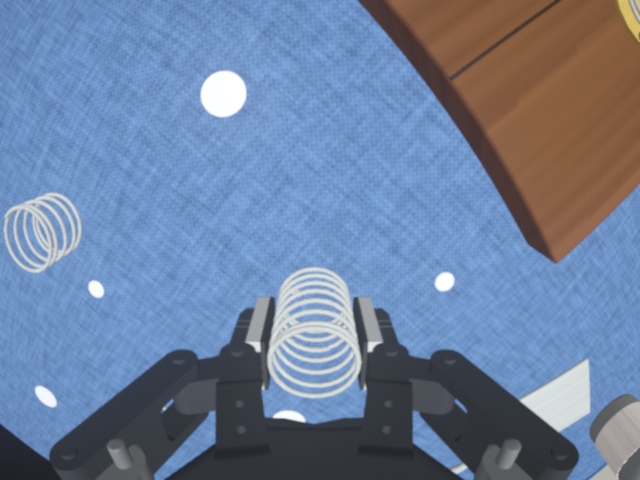

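```bash
python3 -m inch '[[[0,0,-0.5,0],[0,0,-1.5,0],[0,0,-2,4],[0,0,-2,8],[0,0,-2,8],[0,0,-2,8],[0,0,-2,8],[0,0,-1.5,8]]]'; python3 -m inch '[[[0,0,-0.5,8],[0,0,0,8],[0,0,0,8],[0,0,0,8],[0,0,0,8],[0,0,0,8],[0,0,0,0]]]';python3 -c "
from h import *
to(.6342,.1617,.12);snap('wrist','w9.png')"
```

```text
time_s: 10.65
tcp_pos: [0.5864, -0.2349, 0.1198]
eef_rot: [3.139, -0.109, 0.004]
force: [-0.1, -0.2, -1.2]
finger_gap: 0.392
time_s: 11.35
tcp_pos: [0.5858, -0.2347, 0.1231]
eef_rot: [-2.828, 1.368, -0.002]
force: [-0.3, -0.9, -1.0]
finger_gap: 0.393
tool d cm [-28.07 -28.41   0.3 ] cam heading 38.38 tcp [ 0.5858 -0.2347  0.1231] F [-0.29 -0.93 -1.04] q [ 0.56  0.54 -0.32  1.38  0.17  1.25 -0.67] t 11.35 gap 0.393 tilt [ 0.001  -0.0003]
```

View pics/w9.png

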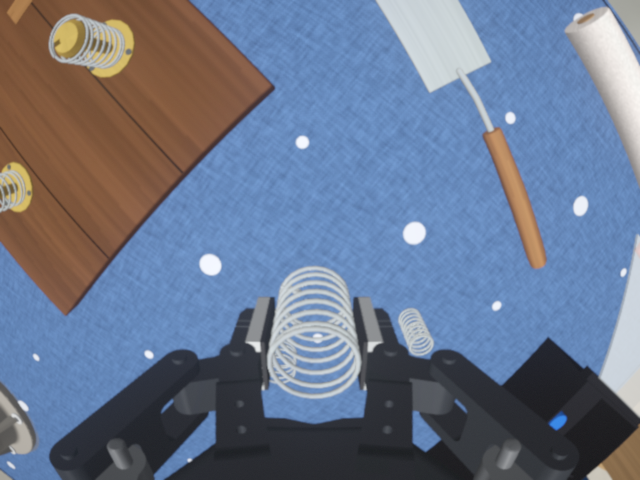

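```bash
python3 -m inch '[[[-2,-2,0,0],[-3,-3,0,0],[-3.2,-3.2,0,0],[-3.2,-3.2,0,0],[-3.2,-3.2,0,0],[-3.2,-3.2,0,0],[-3.2,-3.2,0,0],[-3,-3,0,0]]]'; python3 -m inch '[[[-2.5,-2.5,0,0],[-1.5,-1.8,0,0],[0,0,0,0],[0,0,0,0],[0,0,0,0]]]';python3 -c "
from h import *
snap('wrist','w10.png');snap('side','s10.png');to(.6342,.1617,.085)"
```

```text
time_s: 12.2
tcp_pos: [0.625, 0.1045, 0.1226]
eef_rot: [-2.829, 1.363, -0.0]
force: [0.2, -0.1, -0.4]
finger_gap: 0.394
time_s: 12.7
tcp_pos: [0.6343, 0.1575, 0.1219]
eef_rot: [2.825, -1.37, 0.001]
force: [-0.2, -0.8, -1.2]
finger_gap: 0.394
tool d cm [-0.35 -0.26  3.7 ] cam heading 38.19 tcp [0.6343 0.1574 0.122 ] F [ 0.19 -0.16 -0.89] q [-0.03  0.6  -0.39  1.3   0.23  1.28 -1.33] t 12.8 gap 0.394 tilt [ 0.0001 -0.0015]
```

View pics/w10.png

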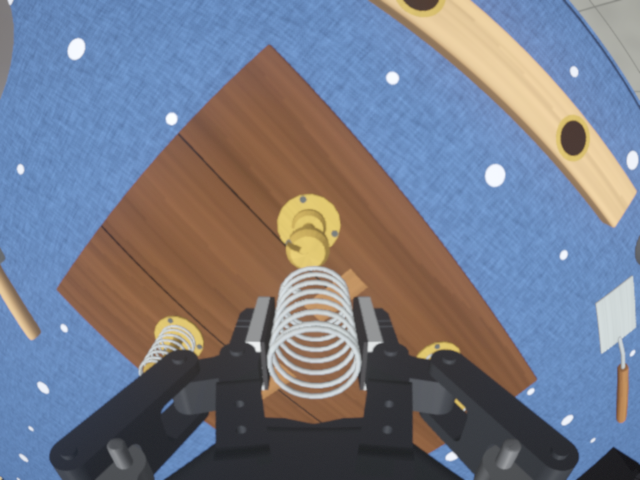

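View pics/s10.png

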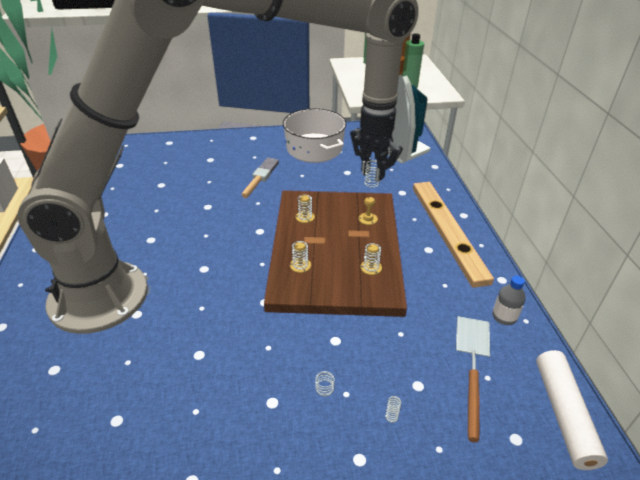

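```bash
python3 - <<'E'
from h import *
im=np.load('pics/w10.png.npz')['im'];cv2.imwrite('pics/c12.png',cv2.resize(im[185:285,265:355,::-1],None,fx=6,fy=6,interpolation=cv2.INTER_CUBIC))
cv2.imwrite('pics/c13.png',cv2.resize(im[260:410,240:390,::-1],None,fx=4,fy=4,interpolation=cv2.INTER_CUBIC))
E
```

```text
(no output)
```

View pics/c12.png

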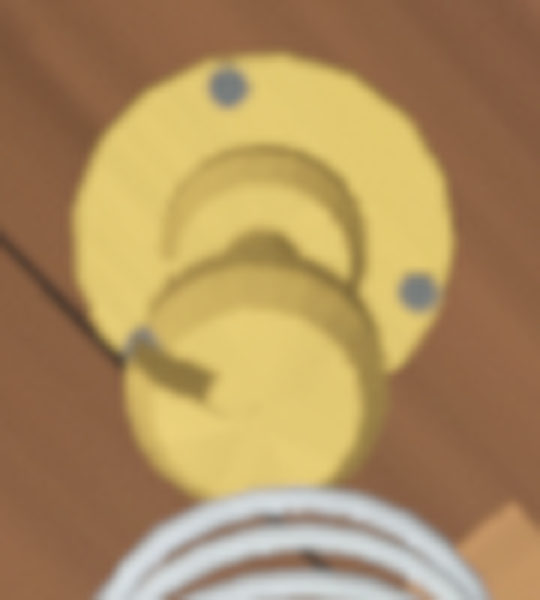

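View pics/c13.png

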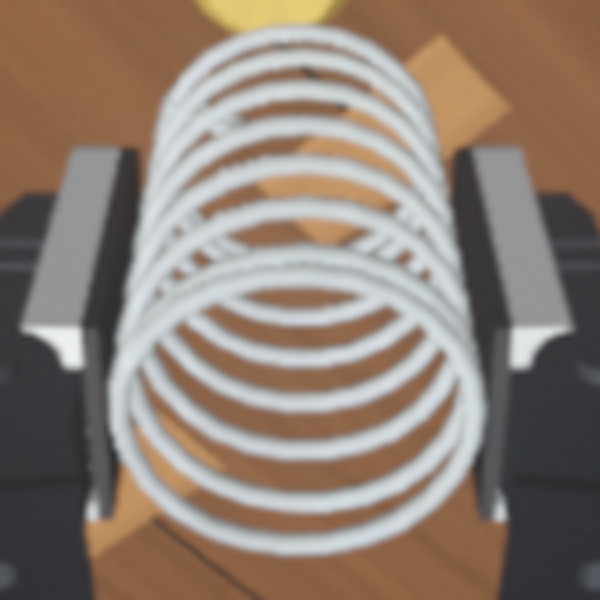

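```bash
python3 - <<'E'
from h import *
np.set_printoptions(precision=4,suppress=True)
f=np.load('pics/w10.png.npz'); p={'mtx':f['K'],'pose':f['T']}
s=ctrl.read_state();M=R.from_rotvec(s['eef_rot']).as_matrix()
def circ(pts):
    A=np.c_[2*pts,np.ones(len(pts))];x=np.linalg.lstsq(A,(pts**2).sum(1),rcond=None)[0];return x[:2],np.sqrt(x[2]+x[:2]@x[:2])
g=lambda x,y,z:onplane(p,265+(x+.5)/6-.5,185+(y+.5)/6-.5,z,True)
g2=lambda x,y,z:onplane(p,240+(x+.5)/4-.5,260+(y+.5)/4-.5,z,True)
F=circ(np.array([g(*q,.031)[:2] for q in [(72,225),(455,240),(265,53),(110,130),(420,130),(385,375),(90,325)]]));print('flange',F)
Hd=circ(np.array([g(*q,.089)[:2] for q in [(363,400),(330,335),(275,307),(210,320),(352,360)]]));print('head',Hd)
H=lambda d:np.degrees(np.arctan2(d[1],d[0]))%360
a=g(212,388,.089)[:2];b=g(138,350,.084)[:2];c=Hd[0];print('slot',H(b-a),H(a-c),H(b-c),a-c,b-c)
zt=s['tcp_pos'][2]+.074
S=circ(np.array([g2(*q,zt)[:2] for q in [(110,405),(484,405),(297,247),(297,555),(150,500),(440,505)]]));print('springtop',S,s['tcp_pos'], 'tool',(M.T@(np.append(S[0],0)-np.append(s['tcp_pos'][:2],0))*1000))
zb=s['tcp_pos'][2]+.019
S=circ(np.array([g2(*q,zb)[:2] for q in [(160,105),(435,105),(297,25),(230,40),(370,40)]]));print('springfoot',S)
E
```

```text
flange (array([0.6345, 0.1616]), np.float64(0.024060599621750868))
head (array([0.6349, 0.1613]), np.float64(0.010285630024135706))
slot 111.73338598924032 108.35877310417096 110.41389292831239 [-0.0016  0.0049] [-0.0046  0.0124]
springtop (array([0.6365, 0.1584]), np.float64(0.01664760751849062)) [0.6343 0.1574 0.122 ] tool [ 0.5932 -2.3194 -0.0011]
springfoot (array([0.6331, 0.1554]), np.float64(0.017930255631653045))
```

```bash
python3 - <<'E'
from h import *
im=np.load('pics/s10.png.npz')['im'];cv2.imwrite('pics/c14.png',cv2.resize(im[130:230,330:430,::-1],None,fx=6,fy=6,interpolation=cv2.INTER_CUBIC))
E
```

```text
(no output)
```

View pics/c14.png

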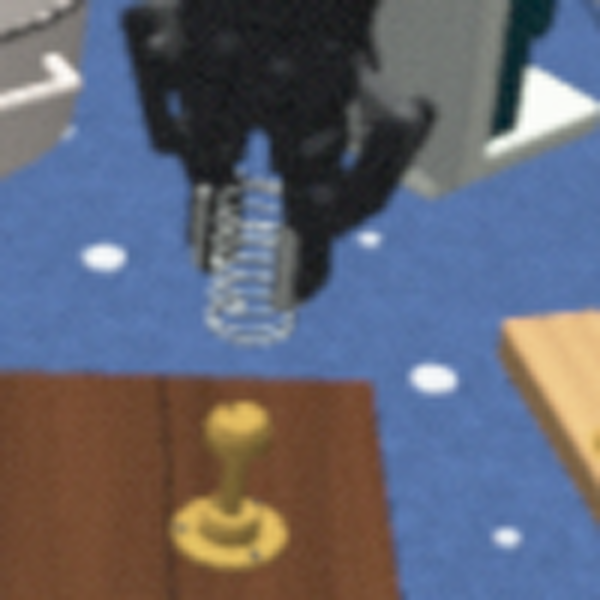

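```bash
python3 -m inch '[[[-0.3,-0.3,1,0],[0,0,2,0],[0,0,1,0],[0,0,0.3,0],[0,0,0,0],[0,0,0,0],[0,0,0,0]]]';python3 -c "
from h import *
to(.6346,.1616,.071);snap('wrist','w11.png');im=snap('side','s11.png')[0]
cv2.imwrite('pics/c15.png',cv2.resize(im[130:230,330:430,::-1],None,fx=6,fy=6,interpolation=cv2.INTER_CUBIC))"
```

```text
time_s: 13.5
tcp_pos: [0.6352, 0.1645, 0.0799]
eef_rot: [-2.826, 1.369, -0.002]
force: [-1.2, -0.4, -1.3]
finger_gap: 0.392
tool d cm [0.19 0.22 0.89] cam heading 38.32 tcp [0.6352 0.1645 0.0799] F [-1.16 -0.36 -1.31] q [-0.04  0.64 -0.39  1.35  0.24  1.2  -1.35] t 13.5 gap 0.392 tilt [0.0018 0.0005]
```

View pics/w11.png

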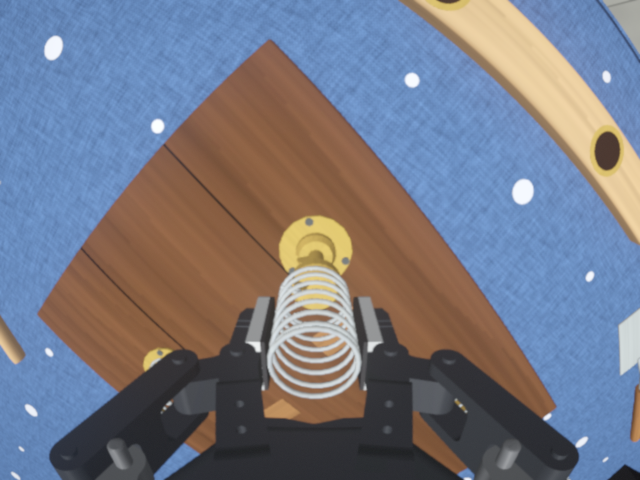

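View pics/c15.png

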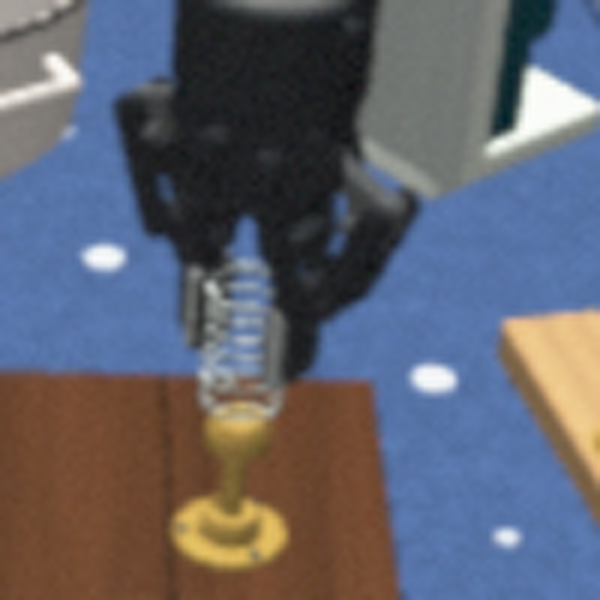

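```bash
python3 -m inch '[[[0.2,0.2,0,0],[0,0,0,0],[0,0,0,0],[0,0,0,0]]]';python3 -c "
from h import *
to(.6346,.1616,.071)"; python3 -m inch '[[[0,0,0,0],[0,0,0,0]]]';python3 -c "
from h import *
to(.6346,.1616,.071);im=snap('side','s12.png')[0]
cv2.imwrite('pics/c16.png',cv2.resize(im[160:230,340:400,::-1],None,fx=8,fy=8,interpolation=cv2.INTER_CUBIC))"
```

```text
time_s: 14.0
tcp_pos: [0.6341, 0.1614, 0.0789]
eef_rot: [-2.827, 1.369, -0.0]
force: [-0.7, 0.5, 0.1]
finger_gap: 0.393
tool d cm [ 0.01 -0.05  0.79] cam heading 38.32 tcp [0.6341 0.1614 0.0789] F [-0.73  0.46  0.06] q [-0.04  0.64 -0.39  1.35  0.24  1.2  -1.35] t 14.0 gap 0.393 tilt [0. 0.]
time_s: 14.2
tcp_pos: [0.6341, 0.1615, 0.0789]
eef_rot: [-2.828, 1.369, 0.0]
force: [0.6, -0.1, -1.5]
finger_gap: 0.392
tool d cm [ 0.02 -0.05  0.79] cam heading 38.33 tcp [0.6341 0.1615 0.0789] F [ 0.6  -0.05 -1.48] q [-0.04  0.64 -0.39  1.35  0.24  1.2  -1.35] t 14.2 gap 0.392 tilt [-0.0001  0.    ]
```

View pics/c16.png

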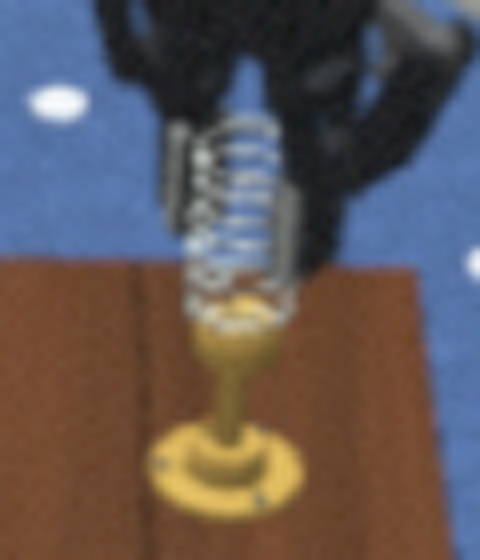

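```bash
python3 -m inch '[[[0,0,0.4,0],[0,0,0.2,0],[0,0,0,0],[0,0,0,0]]]';python3 -m inch '[[[0,0,0.2,0],[0,0,0.1,0],[0,0,0,0]]]';python3 -m inch '[[[0,0,0.2,0],[0,0,0.1,0],[0,0,0,0]]]';python3 -m inch '[[[0,0,0,0]]]';python3 -c "
from h import *
to(.6346,.1616,.071);w=snap('wrist','w13.png');im=snap('side','s13.png')[0]
cv2.imwrite('pics/c17.png',cv2.resize(im[160:230,340:400,::-1],None,fx=8,fy=8,interpolation=cv2.INTER_CUBIC))
cv2.imwrite('pics/c18.png',cv2.resize(w[0][220:410,240:390,::-1],None,fx=3,fy=3,interpolation=cv2.INTER_CUBIC))"
```

```text
time_s: 14.65
tcp_pos: [0.634, 0.1613, 0.0727]
eef_rot: [2.827, -1.369, -0.0]
force: [-0.1, -0.5, 0.3]
finger_gap: 0.392
time_s: 14.95
tcp_pos: [0.634, 0.1613, 0.0697]
eef_rot: [2.827, -1.369, -0.0]
force: [-0.2, 0.3, 0.0]
finger_gap: 0.395
time_s: 15.25
tcp_pos: [0.634, 0.1613, 0.0666]
eef_rot: [2.827, -1.369, -0.0]
force: [0.4, 0.3, -0.1]
finger_gap: 0.396
time_s: 15.35
tcp_pos: [0.634, 0.1614, 0.0668]
eef_rot: [2.827, -1.369, -0.0]
force: [0.3, -0.0, -1.5]
finger_gap: 0.393
tool d cm [ 0.02 -0.06 -0.42] cam heading 38.33 tcp [0.634  0.1614 0.0668] F [ 0.28 -0.   -1.5 ] q [-0.04  0.65 -0.38  1.37  0.25  1.18 -1.35] t 15.35 gap 0.393 tilt [-0.0002 -0.0001]
```

View pics/c17.png

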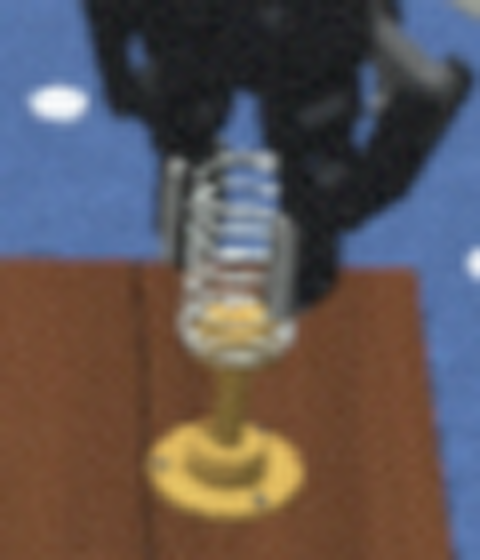

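View pics/c18.png

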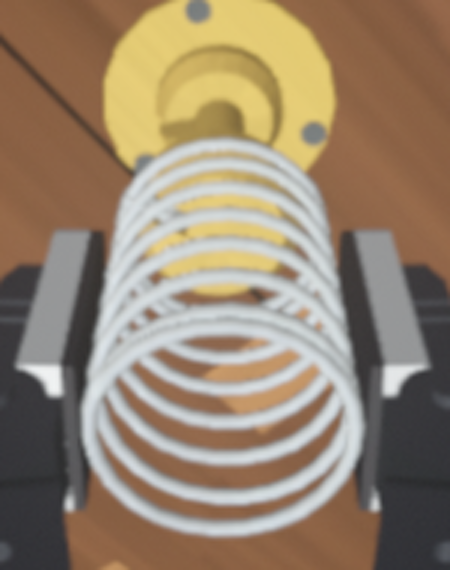

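```bash
python3 -m inch '[[[0,0,0.2,0],[0,0,0.1,0],[0,0,0,0]]]';python3 -m inch '[[[0,0,0,0]]]';python3 -m inch '[[[0,0,0.2,0],[0,0,0.1,0],[0,0,0,0]]]';python3 -m inch '[[[0,0,0,0]]]'; python3 -m inch '[[[0,0,0,0]]]'
```

```text
time_s: 15.75
tcp_pos: [0.634, 0.1613, 0.0636]
eef_rot: [2.827, -1.369, -0.0]
force: [-0.6, 0.7, -1.1]
finger_gap: 0.394
time_s: 15.85
tcp_pos: [0.6341, 0.1614, 0.0638]
eef_rot: [2.827, -1.369, -0.0]
force: [-0.2, -0.2, -1.2]
finger_gap: 0.393
time_s: 16.15
tcp_pos: [0.634, 0.1614, 0.0606]
eef_rot: [2.827, -1.369, -0.0]
force: [0.5, 0.1, -1.2]
finger_gap: 0.397
time_s: 16.25
tcp_pos: [0.634, 0.1614, 0.0608]
eef_rot: [2.827, -1.369, -0.0]
force: [-0.4, 0.3, -0.8]
finger_gap: 0.392
time_s: 16.35
tcp_pos: [0.6341, 0.1614, 0.0609]
eef_rot: [2.827, -1.369, -0.0]
force: [0.3, 0.1, -1.2]
finger_gap: 0.393
```

```bash
python3 -m inch '[[[0,0,0.2,0],[0,0,0.1,0],[0,0,0,0]]]';python3 -m inch '[[[0,0,0,0]]]';python3 -c "
from h import *
to(.6346,.1616,.071);w=snap('wrist','w14.png');im=snap('side','s14.png')[0]
cv2.imwrite('pics/c19.png',cv2.resize(im[160:230,340:400,::-1],None,fx=8,fy=8,interpolation=cv2.INTER_CUBIC))
cv2.imwrite('pics/c20.png',cv2.resize(w[0][220:410,240:390,::-1],None,fx=3,fy=3,interpolation=cv2.INTER_CUBIC))"
```

```text
time_s: 16.65
tcp_pos: [0.634, 0.1613, 0.0576]
eef_rot: [2.827, -1.369, -0.0]
force: [0.1, 0.5, -1.8]
finger_gap: 0.392
time_s: 16.75
tcp_pos: [0.634, 0.1614, 0.0578]
eef_rot: [2.827, -1.369, -0.0]
force: [-0.5, 0.4, -0.5]
finger_gap: 0.394
tool d cm [ 0.02 -0.06 -1.32] cam heading 38.33 tcp [0.634  0.1614 0.0578] F [-0.51  0.43 -0.53] q [-0.04  0.65 -0.38  1.38  0.25  1.16 -1.35] t 16.75 gap 0.394 tilt [-0.0002 -0.    ]
```

View pics/c19.png

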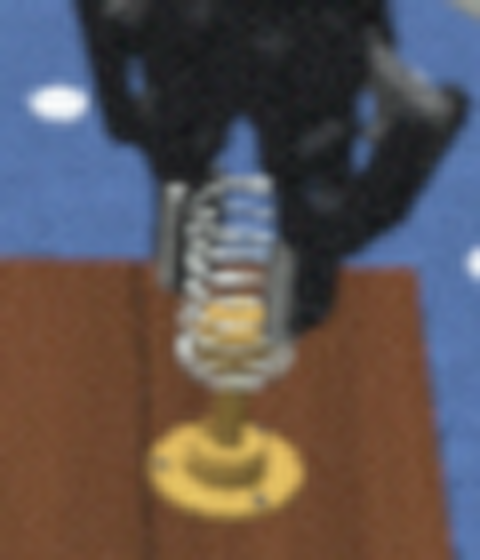

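View pics/c20.png

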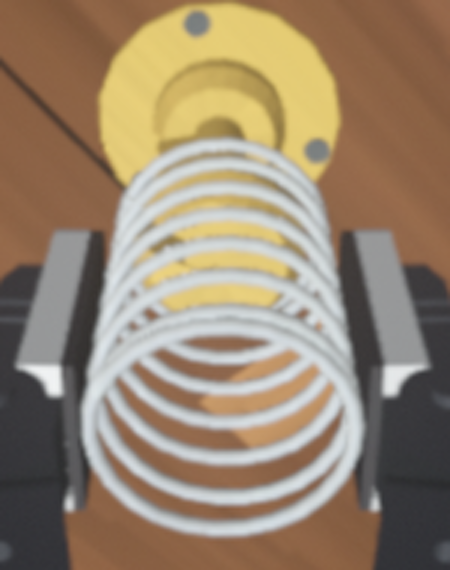

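```bash
python3 -m inch '[[[0,0,0.2,0],[0,0,0.3,0],[0,0,0.3,0],[0,0,0,0]]]';python3 -m inch '[[[0,0,0,0]]]';python3 -m inch '[[[0,0,0.3,0],[0,0,0.3,0],[0,0,0.2,0],[0,0,0,0]]]';python3 -m inch '[[[0,0,0,0]]]';python3 -c "
from h import *
to(.6346,.1616,.04);w=snap('wrist','w15.png');im=snap('side','s15.png')[0]
cv2.imwrite('pics/c21.png',cv2.resize(im[160:230,340:400,::-1],None,fx=8,fy=8,interpolation=cv2.INTER_CUBIC))
cv2.imwrite('pics/c22.png',cv2.resize(w[0][220:410,240:390,::-1],None,fx=3,fy=3,interpolation=cv2.INTER_CUBIC))"
```

```text
time_s: 17.25
tcp_pos: [0.6337, 0.1614, 0.0491]
eef_rot: [2.827, -1.369, -0.001]
force: [1.1, -0.2, -1.1]
finger_gap: 0.393
time_s: 17.35
tcp_pos: [0.6339, 0.1614, 0.0497]
eef_rot: [2.827, -1.369, -0.001]
force: [0.6, 0.5, -1.0]
finger_gap: 0.396
time_s: 17.75
tcp_pos: [0.6338, 0.1614, 0.0414]
eef_rot: [2.827, -1.369, -0.001]
force: [0.7, 0.3, -1.2]
finger_gap: 0.397
time_s: 17.85
tcp_pos: [0.634, 0.1614, 0.0418]
eef_rot: [2.827, -1.369, -0.0]
force: [0.0, 0.1, 0.2]
finger_gap: 0.396
tool d cm [ 0.02 -0.06  0.18] cam heading 38.33 tcp [0.634  0.1614 0.0418] F [0.05 0.13 0.17] q [-0.04  0.67 -0.38  1.39  0.26  1.13 -1.36] t 17.85 gap 0.396 tilt [-0.0002 -0.0002]
```

View pics/c21.png

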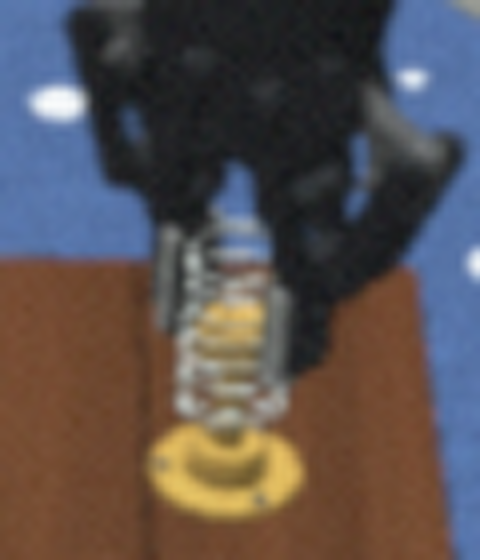

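View pics/c22.png

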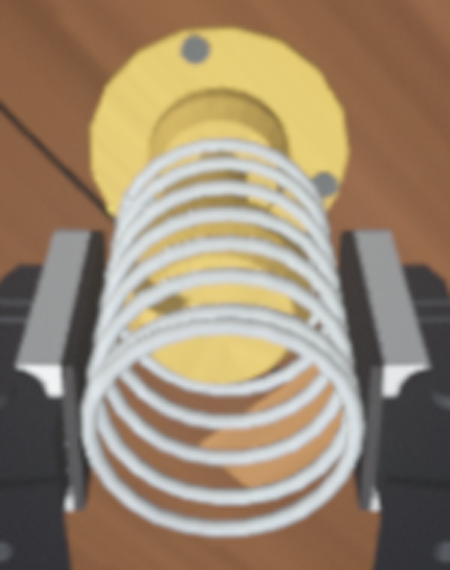

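```bash
python3 -m inch '[[[0,0,0.1,-6],[0,0,0.2,-7],[0,0,0.2,-7],[0,0,0.2,-7],[0,0,0.1,-6],[0,0,0,0],[0,0,0,0]]]';python3 -m inch '[[[0,0,0.2,0],[0,0,0.2,0],[0,0,0.2,0],[0,0,0.2,0],[0,0,0,0]]]';python3 -c "
from h import *
to(.6346,.1616,.021)"; python3 -m inch '[[[0,0,0,0]]]';python3 -m inch '[[[0,0,0,0]]]'
```

```text
time_s: 18.65
tcp_pos: [0.6341, 0.1613, 0.034]
eef_rot: [-3.099, 0.513, 0.0]
force: [0.3, 0.0, -0.8]
finger_gap: 0.395
time_s: 19.15
tcp_pos: [0.6338, 0.1614, 0.0254]
eef_rot: [3.1, -0.51, -0.001]
force: [0.0, 1.0, -1.7]
finger_gap: 0.394
tool d cm [ 0.07 -0.04  0.44] cam heading 71.32 tcp [0.6338 0.1614 0.0254] F [ 0.01  1.03 -1.73] q [ 0.03  0.71 -0.5   1.4   0.36  1.12 -0.85] t 19.15 gap 0.394 tilt [-0.0006 -0.0001]
time_s: 19.25
tcp_pos: [0.634, 0.1614, 0.0258]
eef_rot: [3.1, -0.51, -0.0]
force: [-0.3, 0.8, -0.6]
finger_gap: 0.395
time_s: 19.35
tcp_pos: [0.6341, 0.1614, 0.026]
eef_rot: [3.1, -0.51, 0.0]
force: [0.1, 1.1, -0.2]
finger_gap: 0.392
```

```bash
python3 -m inch '[[[0,0,0.2,0],[0,0,0.2,0],[0,0,0,0],[0,0,0,0]]]';python3 -m inch '[[[0,0,0,0]]]'; python3 -m inch '[[[0,0,0.2,0],[0,0,0.2,0],[0,0,0,0],[0,0,0,0]]]';python3 -m inch '[[[0,0,0,0]]]';python3 -m inch '[[[0,0,0,0]]]';python3 -c "
from h import *
to(.6346,.1616,.013);w=snap('wrist','w16.png');im=snap('side','s16.png')[0]
cv2.imwrite('pics/c23.png',cv2.resize(im[160:230,340:400,::-1],None,fx=8,fy=8,interpolation=cv2.INTER_CUBIC))
cv2.imwrite('pics/c24.png',cv2.resize(w[0][220:410,240:390,::-1],None,fx=3,fy=3,interpolation=cv2.INTER_CUBIC))"
```

```text
time_s: 19.75
tcp_pos: [0.6341, 0.1615, 0.0218]
eef_rot: [-3.1, 0.51, 0.0]
force: [0.1, 0.1, -0.4]
finger_gap: 0.393
time_s: 19.85
tcp_pos: [0.6341, 0.1615, 0.0219]
eef_rot: [-3.1, 0.509, -0.0]
force: [1.1, -0.9, -1.7]
finger_gap: 0.395
time_s: 20.25
tcp_pos: [0.6341, 0.1615, 0.0178]
eef_rot: [-3.1, 0.509, 0.0]
force: [0.5, 0.5, -0.8]
finger_gap: 0.397
time_s: 20.35
tcp_pos: [0.6341, 0.1615, 0.0179]
eef_rot: [-3.1, 0.51, 0.0]
force: [0.6, 0.4, -0.9]
finger_gap: 0.396
time_s: 20.45
tcp_pos: [0.6341, 0.1615, 0.0179]
eef_rot: [-3.1, 0.51, -0.0]
force: [0.7, -0.1, -1.5]
finger_gap: 0.396
tool d cm [ 0.04 -0.03  0.49] cam heading 71.33 tcp [0.6341 0.1615 0.0179] F [ 0.66 -0.12 -1.47] q [ 0.03  0.72 -0.5   1.41  0.36  1.1  -0.85] t 20.45 gap 0.396 tilt [0.0001 0.0001]
```

View pics/c23.png

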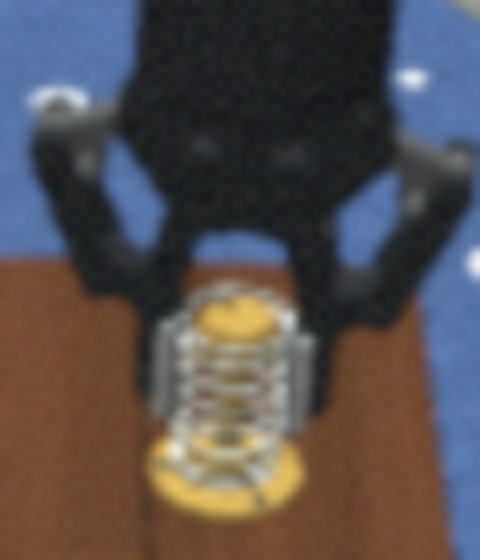

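View pics/c24.png

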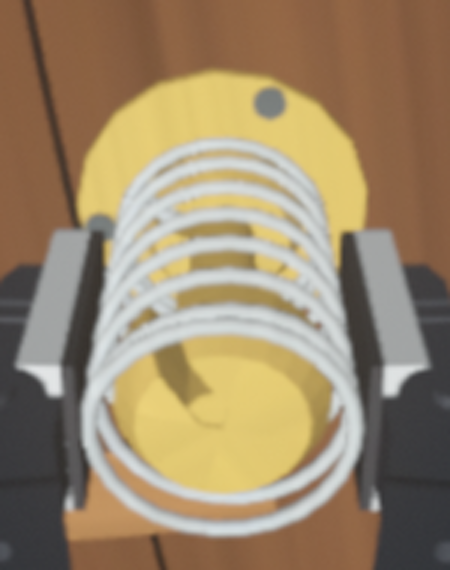

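```bash
python3 -m inch '[[[0,0,0.2,0],[0,0,0.1,0],[0,0,0,0],[0,0,0,0]]]';python3 -m inch '[[[0,0,0,0]]]'; python3 -m inch '[[[0,0,0.1,0],[0,0,0.1,0],[0,0,0,0],[0,0,0,0]]]';python3 -m inch '[[[0,0,0,0]]]';python3 -m inch '[[[0,0,0,0]]]';python3 -c "
from h import *
to(.6346,.1616,.013);w=snap('wrist','w17.png');im=snap('side','s17.png')[0]
cv2.imwrite('pics/c25.png',cv2.resize(im[160:230,340:400,::-1],None,fx=8,fy=8,interpolation=cv2.INTER_CUBIC))
cv2.imwrite('pics/c26.png',cv2.resize(w[0][220:410,240:390,::-1],None,fx=3,fy=3,interpolation=cv2.INTER_CUBIC))"
```

```text
time_s: 20.95
tcp_pos: [0.6341, 0.1614, 0.0149]
eef_rot: [-3.1, 0.51, -0.0]
force: [0.9, 0.7, -1.4]
finger_gap: 0.395
time_s: 21.05
tcp_pos: [0.6341, 0.1614, 0.0149]
eef_rot: [-3.1, 0.51, -0.0]
force: [0.9, 0.0, -1.4]
finger_gap: 0.393
time_s: 21.45
tcp_pos: [0.6342, 0.1614, 0.0131]
eef_rot: [-3.1, 0.51, -0.0]
force: [0.8, 0.8, 0.5]
finger_gap: 0.395
time_s: 21.55
tcp_pos: [0.6342, 0.1615, 0.013]
eef_rot: [-3.1, 0.51, -0.0]
force: [0.4, 0.6, 1.2]
finger_gap: 0.397
time_s: 21.65
tcp_pos: [0.6343, 0.1614, 0.013]
eef_rot: [-3.1, 0.51, -0.0]
force: [0.4, 0.7, 0.0]
finger_gap: 0.395
tool d cm [ 0.03 -0.03  0.  ] cam heading 71.32 tcp [0.6343 0.1614 0.013 ] F [0.37 0.71 0.05] q [ 0.03  0.72 -0.5   1.42  0.36  1.09 -0.86] t 21.65 gap 0.395 tilt [0.0003 0.0001]
```

View pics/c26.png

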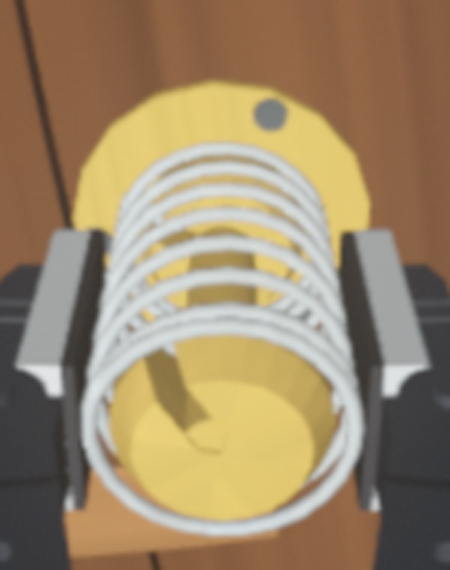

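```bash
python3 -m inch '[[[0,0,0.1,0],[0,0,0,0],[0,0,0,0]]]';python3 -m inch '[[[0,0,0,0]]]'; python3 -m inch '[[[0,0,0,0],[0,0,0,0],[0,0,0,0],[0,0,0,0],[0,0,0,0],[0,0,0,0]]]' 0;python3 -c "
from h import *
to(.6346,.1616,.013);w=snap('wrist','w18.png');im=snap('side','s18.png')[0]
cv2.imwrite('pics/c27.png',cv2.resize(im[160:230,340:400,::-1],None,fx=8,fy=8,interpolation=cv2.INTER_CUBIC))
cv2.imwrite('pics/c28.png',cv2.resize(w[0][220:410,240:390,::-1],None,fx=3,fy=3,interpolation=cv2.INTER_CUBIC))"
```

```text
time_s: 22.05
tcp_pos: [0.6342, 0.1615, 0.012]
eef_rot: [-3.1, 0.51, -0.0]
force: [1.0, 0.2, 0.4]
finger_gap: 0.394
time_s: 22.15
tcp_pos: [0.6342, 0.1614, 0.012]
eef_rot: [-3.1, 0.51, -0.0]
force: [0.8, 0.1, 1.3]
finger_gap: 0.392
time_s: 22.75
tcp_pos: [0.634, 0.1613, 0.0118]
eef_rot: [3.1, -0.51, -0.0]
force: [0.3, -0.2, 1.1]
finger_gap: 1.001
tool d cm [ 0.04 -0.05 -0.12] cam heading 71.32 tcp [0.634  0.1613 0.0118] F [ 0.26 -0.15  1.12] q [ 0.03  0.72 -0.5   1.42  0.36  1.09 -0.86] t 22.75 gap 1.001 tilt [-0.0002 -0.0001]
```

View pics/c27.png

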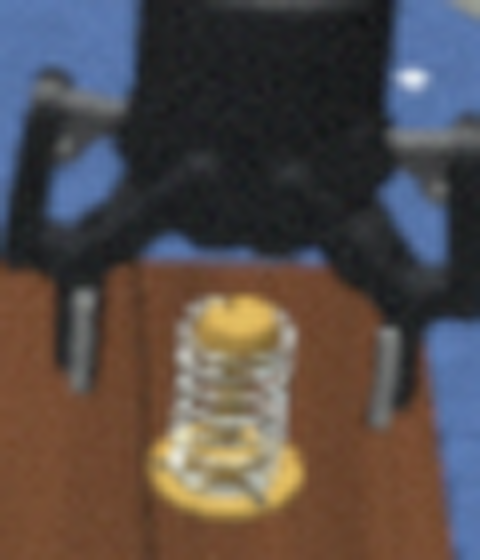

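View pics/c28.png

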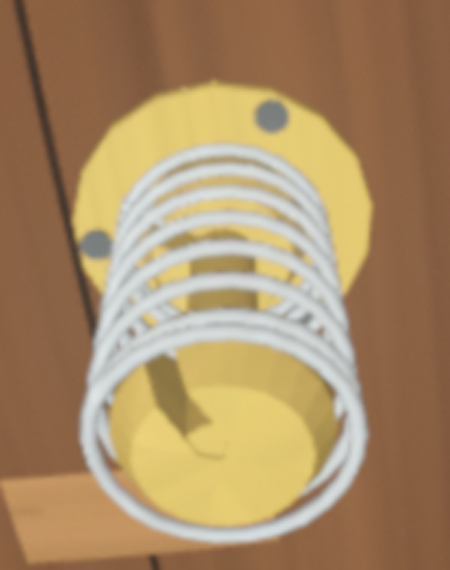

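```bash
python3 -m inch '[[[0,0,-1,0],[0,0,-2,0],[0,0,-3,0],[0,0,-3,0],[0,0,-3,0],[0,0,-2,0],[0,0,0,0],[0,0,0,0]]]';python3 -c "
from h import *
to(.6346,.1616,.013);w=snap('wrist','w19.png');im=snap('side','s19.png')[0]
cv2.imwrite('pics/c29.png',cv2.resize(im[160:280,280:400,::-1],None,fx=4.8,fy=4.8,interpolation=cv2.INTER_CUBIC))
cv2.imwrite('pics/c30.png',cv2.resize(w[0][180:330,240:390,::-1],None,fx=4,fy=4,interpolation=cv2.INTER_CUBIC))"
```

```text
time_s: 23.65
tcp_pos: [0.6342, 0.1615, 0.1524]
eef_rot: [-3.1, 0.509, -0.001]
force: [0.6, -0.2, -0.5]
finger_gap: 0.998
tool d cm [ 0.03 -0.02 13.94] cam heading 71.33 tcp [0.6342 0.1615 0.1524] F [ 0.64 -0.15 -0.54] q [ 0.04  0.61 -0.53  1.25  0.3   1.36 -0.8 ] t 23.65 gap 0.998 tilt [0.0009 0.0001]
```

View pics/c29.png

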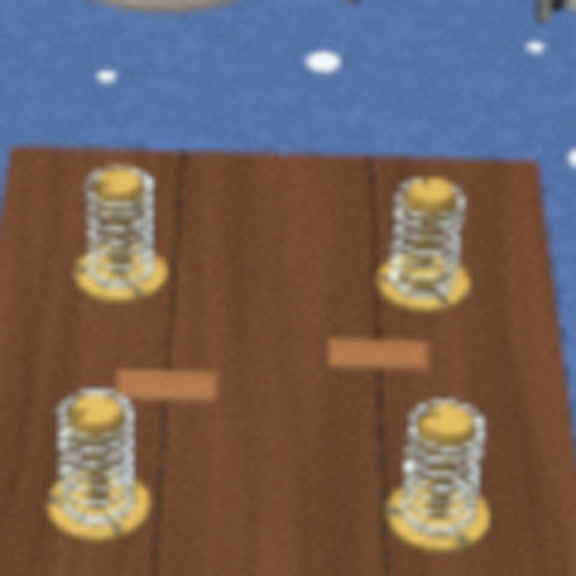

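View pics/w19.png

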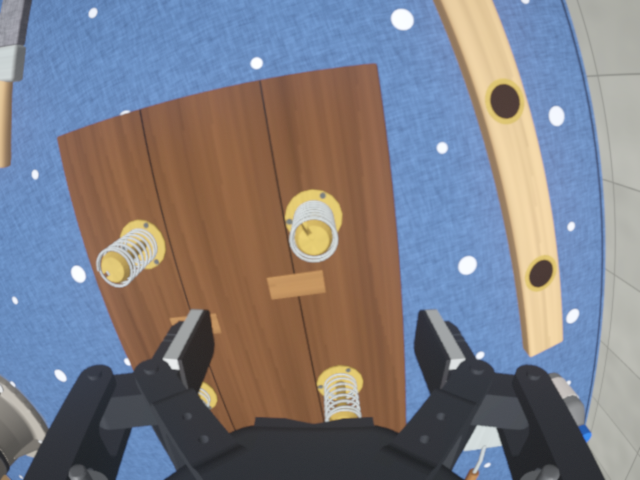

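View pics/c30.png

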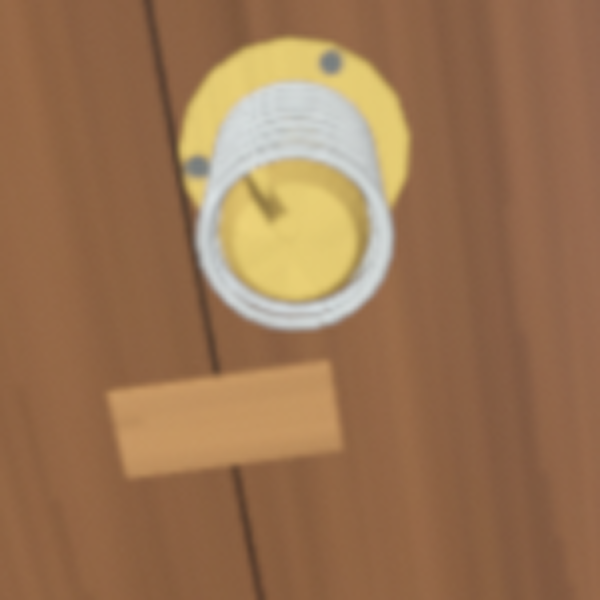

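```bash
python3 - <<'E'
from h import *
f=np.load('pics/w19.png.npz'); p={'mtx':f['K'],'pose':f['T']}
g=lambda x,y,z:onplane(p,240+(x+.5)/4-.5,180+(y+.5)/4-.5,z,True)
for z in (.086,.096):
    a,b=g(197,240,z),g(393,240,z);print(z,np.linalg.norm(a-b).round(4),((a+b)/2).round(4))
    a,b=g(296,157-8,z),g(298,329,z);print(np.linalg.norm(a-b).round(4),((a+b)/2).round(4))
E
```

```text
0.086 0.0339 [0.634  0.1607 0.086 ]
0.0329 [0.6343 0.1604 0.086 ]
0.096 0.0325 [0.6351 0.1639 0.096 ]
0.0316 [0.6354 0.1636 0.096 ]
```

Ring width 33.9 mm at z = 86 mm (34 mm expected) and centred on the stud, so the spring is fully home.

```bash
python3 -c "
from cell import ctrl
print(ctrl.close_job())"
```

```text
the job is handed in; nothing more can be done
None
```

The tall spring is on the bare stud, fully home on the flange, and let go. The gripper went straight up clear of it, and I handed the job in after about 24 s of robot time; hand-in gives no verdict.

**What I did:** The wrist camera showed the tail at about 196° heading and the slots at about 105° (head) and 138° (hub). I turned the spring 92° in the air and lowered it past the head. With the tail at the shank, I turned it back 33° and lowered it through the hub slot. The tail caught on nothing and the wrist force never rose above about 2 N.

**Last checks:**
- **Height:** the push-back only began at the height where the flange should be, about 9 mm below where the hub would have stopped it.
- **Fit:** the spring's top ring measures 33.9 mm across when taken at 86 mm above the table (34 mm expected). It is centred within about 1.5 mm of the stud, and from the side it looks the same as its three neighbours. The same ring measured front to back gave 32.9 mm, from a less certain edge.
- **Other items:** I never went near the short spring, the thin spring or the brush, and they looked undisturbed in the pictures. I did not re-measure their positions at the end.

**What disagreed:**
- **Fingertip position:** the visible fingertips sit about 39 mm short of the reported TCP, so my first grasp closed above the spring. I corrected for this from the pictures, and the second grasp held.
- **Head slot heading:** two views gave about 102° and 110°. I used a value in between, and the tail went straight in.

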